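# Clamp the footrest onto the shoeshine box

### The job

Clamp the foot-shaped footrest down on the lid of the shoeshine kit with the F-clamp: push the clamp's sliding jaw down at its red thumb rest, close to the bar, gently (the rest cracks at 25 newtons) until the brass tip meets the footrest and the jaw tilts and stays wedged on the bar when you let go. Then turn the wooden handle clockwise until the brass tip presses the footrest with about 18 newtons (never as much as 28, it would dent) once you have let go. Leave the footrest lying where it is and do not disturb anything else.

Things in the scene. Friction and masses are not known exactly. Their poses are not given: they have to be found in the camera images.
- kit_box: Low pine kit box, 206 x 306 mm lid, lid top 100 mm above the bench, fixed to the bench. Origin: under its centre at bench height; z up. An F-clamp is hooked round its side that looks to the box's own -x: the flat steel bar (22 mm in x, 8 mm in y) stands upright at x = -125 mm, y = 0 of the box frame, its top 253 mm above the bench; the clamp arm reaches from the bar along the box's +x to the screw at x = 0, y = 0.
- footrest: Foot-shaped dark wooden block, 70 x 154 mm, 32 mm thick, flat on top, 0.22 kg, lying loose on the lid under the brass tip. Origin: centre of its underside; z up; long way along its y.
- thumb_rest: Red thumb rest on top of the sliding jaw beside the bar, 36 mm along the box's x, 28 mm wide, 3 mm thick. It cracks at 25 N. Origin: its centre.
- thumb_top (a point): Point on the thumb rest's upper face, 29 mm from the bar's axis towards the screw: push straight down here with shut fingertips. The bar's near face is 18 mm from this point, and the bar rises at most 55 mm above it while the jaw is low. Axes along the box's.
- handle_grip (a point): Point on the vertical axis of the round wooden screw handle (28 mm diameter, 55 mm tall, axis upright), 13 mm below its flat top; grip it here from above with any yaw. It lies 96 mm along the box's +x from the thumb rest, and its top is 52 mm higher than the thumb rest with the screw at 0.
- slide_jaw (a joint): How far the sliding jaw (dark steel hub 40 mm tall, 28 mm wide round the bar, with an arm to the screw) has been slid down, m: 0 at the top, at most 0.050. It stays where it is left; 1.5 to 3 N of push slide it. With the jaw level the brass tip's lowest point is 167 mm above the bench at 0, less this value and less 1 mm per radian of the screw. The screw alone is too short.
- jaw_tilt (a joint): Tilt of the sliding jaw on the bar, rad: 0 level; 0.04 to 0.07 when the footrest has pushed the screw end up, where the jaw wedges on the bar and pushing on meets firm resistance. A push of 12 to 16 N on the thumb rest wedges it well; the tip then presses the footrest with about 4 to 8 N.
- screw (a joint): Turn of the handle, rad, 0 to 13; grows clockwise seen from above and lowers handle and tip by 1 mm per radian. With the jaw wedged each radian adds about 1.5 to 3 N at the tip (the first sometimes less), up to 5 N while the handle is held, part of which eases off when it is let go: read the gauge after letting go. It does not turn back by itself.
- plunger (a joint): Pressure gauge of the clamp, m: how far the spring-loaded red plunger between screw and brass ball is pushed in, 0 to 0.009. The tip presses with 5 N per mm of it (18 N = 3.6 mm, 28 N = 5.6 mm). Loose, 7 mm of the red rod show between the ball and the steel screw.
- clamp_tip: Brass ball, 24 mm diameter, at the foot of the screw, turning with it: the tip that presses the footrest. Origin: its centre. The footrest's top, which it meets, is 132 mm above the bench.
- polish_tin_a: Oxblood polish tin, 74 mm diameter, 24 mm tall, on the lid. Bystander. Origin: centre of its underside.
- polish_tin_b: Oxblood polish tin, 74 mm diameter, 24 mm tall, on the bench. Bystander. Origin: centre of its underside.
- coin_tin: Nickel-plated coin tin, 58 mm diameter, 45 mm tall, on the lid. Bystander. Origin: centre of its underside.
- shoehorn: Bone shoehorn, 186 mm long, 6 mm thick, on the bench. Bystander. Origin: on its underside near the middle.
- welt_brush: Narrow welt brush with beech handle, 175 mm long, on the bench. Bystander. Origin: on its underside near the middle.
- shine_brush: Dark bristle shine brush with wooden back, 170 x 55 x 50 mm, on the bench. Bystander. Origin: centre of its underside.
There are look-alikes about, which are no part of the job. Of the things that look like the footrest, the largest one is meant.

How it is judged (in metres and radians):
On the way, in this order (a step that is already met when the one before it is completed fails the run):
1. the jaw has been slid down, has tilted and is wedged on the bar with the brass tip pressing the footrest (over 1 N) while the fingers touch nothing (value of joint jaw_tilt above 0.025 rad and contact force between clamp_tip and footrest above 1 N and contact force between the fingers and anything else below 0.5 N), for 0.2 s.
2. the screw is tight: the brass tip presses the footrest with more than 14 N (contact force between clamp_tip and footrest above 14 N), for 0.2 s.
At the end, for the whole second after the job is handed in: The jaw is wedged on the bar, tilted by more than 0.025 rad, and by itself keeps the brass tip pressed on the footrest with 14 to 24 N; the footrest lies flat and at rest on the lid within 8 mm of where it lay (contact force between clamp_tip and footrest between 14 and 24 N and value of joint jaw_tilt above 0.025 rad and distance of footrest from where it was at the start of the episode below 0.008 m and angle between footrest's own z axis and vertical below 0.05 rad and linear speed of footrest below 0.01 m/s); the robot touches nothing.
It fails at once if the thumb rest is pushed with more than 25 N (contact force between the fingers and thumb_rest above 25 N).
It fails at once if the brass tip presses the footrest with more than 28 N (contact force between clamp_tip and footrest above 28 N).
It fails at once if the footrest is shifted more than 12 mm (distance of footrest from where it was at the start of the episode above 0.012 m).
It fails at once if a tin, brush or the shoehorn is moved more than 20 mm (distance of any of polish_tin_a, polish_tin_b, coin_tin, shoehorn, welt_brush, shine_brush from where it was at the start of the episode above 0.02 m).
It also fails if it takes over 70 s, if anything falls off the work surface, if the arm or the gripper's body presses on something with over 40 N, if the wrist force passes 120 N, or if a joint passes its speed limit or range.

### The arm

A 6-joint arm with a two-finger parallel gripper is mounted at the origin on the work surface. World frame = base frame: x ahead of the robot, y to its left, z up, the work surface at z = 0. Lengths are in mm, angles in rad, forces in N, time in s.
With the tool pointing down it reaches from about 275 to 875 mm from the base axis. Payload 12.5 kg.
Tool frame: the origin (TCP) lies on the front face of the gripper's body, between the roots of the fingers; the fingertips stand 73 mm ahead of it and the grasp point (between the pads) lies 54 mm ahead of it; z points along the fingers, y is the direction in which the jaws open and shut (so a half turn about z gives the same grasp; the last joint's range is limited). The gripper opens to 85 mm and grips with 20 to 120 N. Pads are 22 mm wide; open, the fingers measure 114 mm over their backs; the gripper's body (76 mm by 85 mm) begins 54 mm behind the grasp point. The pads swing forward as they close: fully open they stand 13 mm farther back than shut.
Start: joints at [-1.402, 0.351, 1.652, -0, 1.139, -0.085], TCP at [138.117, -532.362, 303.89] pointing down, gripper open.
Joint ranges: [-2.75, 2.75], [-0.79, 2.1], [0.01, 2.65], [-1.57, 4.71], [0.07, 3.14], [-2.87, 2.87]. Speed limits (rad/s): [2.22, 2.22, 2.79, 3.14, 3.14, 3.14].

### API

Orientations are given as a rotation vector (axis times angle).
In Python, from rig import robot, camera, get_calibration gives the robot as it stands.
- The arm moves only by the tool send_rows, never from a script. Its argument "moves" is a list of rows, each an object with "delta_pos": the shift along the tool's x, y, z in cm, a list of three; "spin": the turn about the tool's z in degrees; "claw": the opening, from -1 (shut) to 1 (fully open). A call has 1 to 20 rows; each row shifts and turns the commanded pose from where the row before left it, along the tool's axes as they then stand; what a row does not reach is not made up. A row lasts 1/8 s, in which the tool goes at most 62.5 mm and 10.7 degrees, less where a joint would pass 70% of its speed; a pose out of reach is approached as far as the arm can. A call is refused whole if a number of a shift passes 6.25 or a number of a turn 10.7, either way. A call with a gripper value outside its range is refused whole. The fingers move at their own pace and stop on an object; "squeeze" is the grip in N (left out, the last holds). Time passes only in rows, so rows that do not move let the fingers close. It gives the time, the measured TCP pose, the force and the opening at its end, in the units of the state.
- robot.observe(): the state, without advancing time (a new reading comes with each control period).
- camera(name): name is "side" or "top" or "wrist"; returns the picture (384x512x3 uint8, blue, green, red); there is no depth.
- get_calibration(name): a dict with "mtx" (3x3 intrinsics, pixels), "D" ([k1, k2, p1, p2, k3] as OpenCV has them; the pictures are not rectified), "position" and "orientation" of the camera in the world; the wrist camera has in their place "mount" (4x4, takes a point from camera to tool coordinates, whose origin is the TCP and whose axes are the flange's). Camera axes: x right, y down, z forward; pixel columns grow to the right and rows downward; lengths in mm; the calibration is good to about 2 mm. A picture is of the moment at which its call begins: read the wrist's pose just before it. get_calibration takes no time and is no camera call.
- robot.hand_in(): hands the job in, once; it reports no verdict.
The state is a dict: "clock": time; "q": joint angles; "joint_velocities": joint speeds; "tau": joint torques, N m; "ee_pos": TCP position; "tool_rot": TCP orientation; "wrist_force": force on the tool from outside, world axes, zero at the start; "torque": the same for the moment, N m; "grip_width": finger opening in mm.
Only numpy, scipy, OpenCV 4.12 (cv2) and the standard library are available. Lean on these libraries where they do the work, as an engineer would, in place of code of your own. Each camera call takes 0.05 s, during which the arm holds its last target.

## Working session

There is one attempt and no reset: what is moved stays moved. The work goes in short steps, Python scripts to look and compute and a tool call to move; the robot and the scene stay as the last step left them, time stands still between calls to the robot, and variables do not carry over. Pictures are saved under pics/ and viewed, and the job is handed in when it is done.

Besides the shell and the picture viewer there is one more tool, called after "Request:" by a JSON object that holds its "op" and its "data", one argument or row to a line. send_rows: Moves the arm, as the interface text tells. Its arguments: {"type":"object","properties":{"moves":{"type":"array"},"squeeze":{"type":"number"}},"required":["moves"]}

```bash
ls; mkdir -p pics
python3 - <<'E'
from rig import robot, camera, get_calibration
import cv2
print(robot.observe())
for n in ["side","top","wrist"]:
    cv2.imwrite(f"pics/{n}0.png",camera(n)); print(n,get_calibration(n))
E
```

```text
pics
{'clock': 0.0, 'q': array([-1.40159731e+00,  3.51262508e-01,  1.65243539e+00,  1.96772719e-05,
        1.13907651e+00, -8.45932950e-02]), 'joint_velocities': array([-0.00147428, -0.00140739,  0.00039812, -0.00226746, -0.00162219,
       -0.00103734]), 'tau': array([-4.92258314e-04, -5.06108630e+01, -2.91406327e+01, -1.34143356e-04,
        4.58186871e-03, -3.13684396e-06]), 'ee_pos': array([ 138.08239904, -532.1314708 ,  303.33968237]), 'tool_rot': array([-3.11516231e+00, -3.97424634e-01,  5.04434899e-05]), 'wrist_force': array([0.1628447 , 0.10360916, 1.29451382]), 'torque': array([ 0.00180127, -0.02436542,  0.03855455]), 'grip_width': 85.67043556980647}
side {'mtx': array([[433.7434947 ,   0.        , 257.74623359],
       [  0.        , 433.7434947 , 191.56371263],
       [  0.        ,   0.        ,   1.        ]]), 'D': array([-0.16200163,  0.        ,  0.        ,  0.        ,  0.        ]), 'position': array([-214.96477403,  778.71439965, 1395.84157422]), 'orientation': array([-1.03709143,  2.47737168, -0.98462876])}
top {'mtx': array([[427.79705319,   0.        , 262.448
[... 213 characters left out ...]
00503,    6.30745533, 1456.59255832]), 'orientation': array([-2.02624908,  2.20016623, -0.22228499])}
wrist {'mtx': array([[267.61898588,   0.        , 258.04152676],
       [  0.        , 267.61898588, 190.69282969],
       [  0.        ,   0.        ,   1.        ]]), 'D': array([-0.05890013,  0.        ,  0.        ,  0.        ,  0.        ]), 'mount': array([[-1.22210596e-03, -9.44629753e-01, -3.28135850e-01,
         8.55555863e+01],
       [ 9.99999000e-01, -1.38813888e-03,  2.71754974e-04,
        -1.55667199e-01],
       [-7.12205965e-04, -3.28135190e-01,  9.44630504e-01,
        -6.97711168e+01],
       [ 0.00000000e+00,  0.00000000e+00,  0.00000000e+00,
         1.00000000e+00]])}
```

View pics/side0.png

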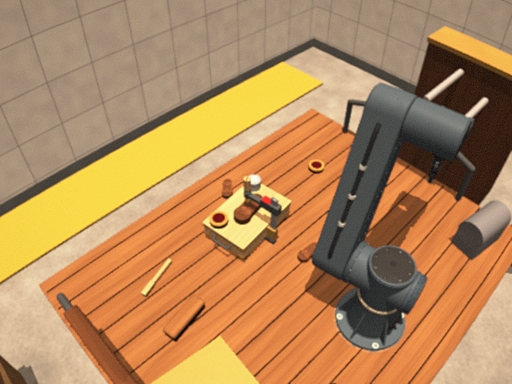

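View pics/top0.png

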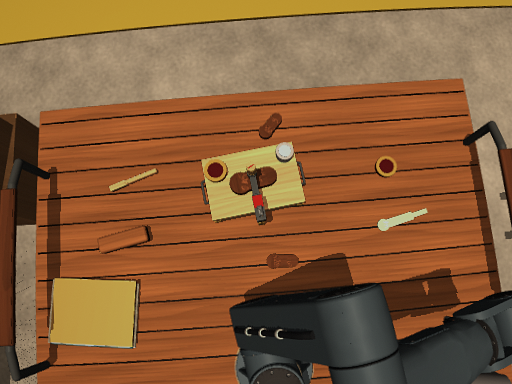

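View pics/wrist0.png

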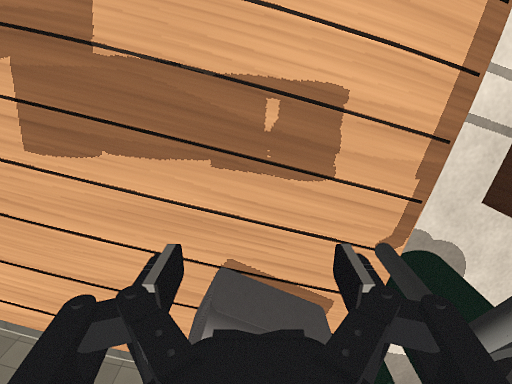

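```bash
cat > h.py <<'E'
import numpy as np, cv2
from rig import robot, camera, get_calibration
from scipy.spatial.transform import Rotation as R
def cam(n, obs=None):
    c=get_calibration(n)
    if n=="wrist":
        M=np.array(c["mount"]); Rt=R.from_rotvec(obs["tool_rot"]).as_matrix()
        return c["mtx"],c["D"],Rt@M[:3,:3],Rt@M[:3,3]+obs["ee_pos"]
    return c["mtx"],c["D"],R.from_rotvec(c["orientation"]).as_matrix(),np.array(c["position"])
def ray(C,uv):
    K,D,Rc,p=C
    u=cv2.undistortPoints(np.array([[uv]],float),K,D)[0,0]
    d=Rc@np.array([u[0],u[1],1]); return p,d/np.linalg.norm(d)
def onz(C,uv,z):
    p,d=ray(C,uv); return p+d*(z-p[2])/d[2]
def tri(C1,a,C2,b):
    p,d=ray(C1,a);q,e=ray(C2,b)
    s=np.linalg.lstsq(np.stack([d,-e],1),q-p,rcond=None)[0]
    x,y=p+s[0]*d,q+s[1]*e
    return (x+y)/2,np.linalg.norm(x-y)
def proj(C,P):
    K,D,Rc,p=C
    return cv2.projectPoints(np.array(P,float).reshape(-1,3),cv2.Rodrigues(Rc.T)[0],-Rc.T@p,K,np.array(D))[0][:,0]
def red(im,v=120):
    h=cv2.cvtColor(im,cv2.COLOR_BGR2HSV)
    m=(((h[...,0]<6)|(h[...,0]>174))&(h[...,1]>190)&(h[...,2]>v)).astype(np.uint8)
    return m
E
python3 - <<'E'
from h import *
out=[]
for n,(x,y,w,h_) in dict(top=(190,100,130,180),side=(190,150,140,120)).items():
    im=cv2.imread(f"pics/{n}0.png"); C=cam(n)
    c=cv2.resize(im[y:y+h_,x:x+w],None,fx=3.3 if n=="top" else 4.5,fy=3.3 if n=="top" else 4.5,interpolation=cv2.INTER_CUBIC)
    cv2.imwrite(f"pics/{n}0c.png",c); print(c.shape)
    m=red(im); k,l,s,ce=cv2.connectedComponentsWithStats(m)
    for i in range(1,k):
        if s[i][4]>8: print(n,s[i],ce[i])
E
```

```text
(594, 429, 3)
top [252 195  12  13 103] [257.26213592 200.27184466]
(540, 630, 3)
side [262 197   9   8  46] [266.23913043 200.08695652]
side [214 214  10   7  34] [218.67647059 217.58823529]
```

View pics/top0c.png

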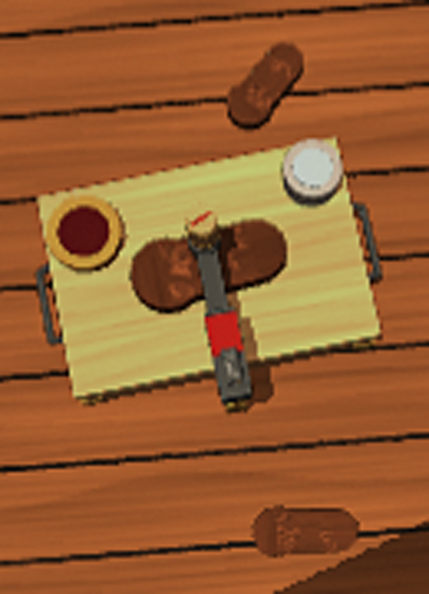

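View pics/side0c.png

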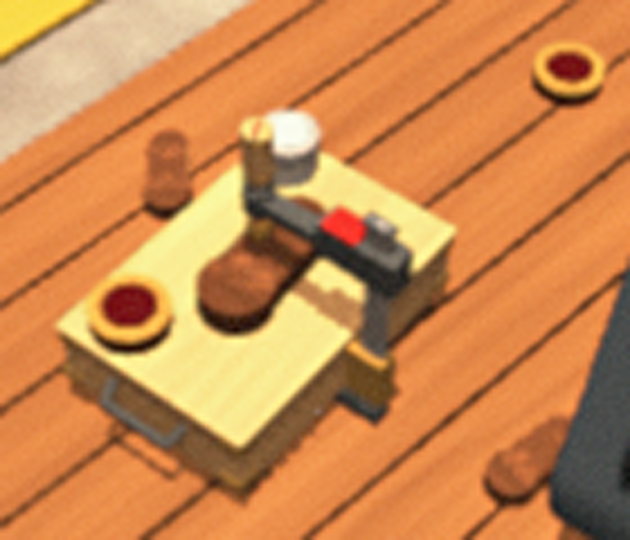

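Run:
```python
from h import *
T=cam("top");S=cam("side")
print(tri(T,(257.26,200.27),S,(266.24,200.09)))
# lid corners (zoomed px -> full)
f=lambda x,y,:(190+x/3.3-.35,100+y/3.3-.35)
cs=[onz(T,f(*p),100) for p in [(38,196),(336,139),(381,333),(77,397)]]
for c in cs: print(c.round(1))
for i in range(4): print(np.linalg.norm(cs[i]-cs[(i+1)%4]))
c=np.mean(cs,0); x=(cs[0]+cs[1]-cs[2]-cs[3]); yaw=np.degrees(np.arctan2(x[1],x[0])); y=cs[0]+cs[3]-cs[1]-cs[2]
print("centre",c,yaw,np.degrees(np.arctan2(-y[0],y[1])))
```

```text
(array([512.33630587,   9.26195472, 225.6956135 ]), np.float64(0.392879393712754))
[686.7 182.9 100. ]
[ 721.  -118.9  100. ]
[ 520.7 -143.7  100. ]
[482.4 155.7 100. ]
303.7199106603893
201.85059650843047
301.8647542900252
206.1663887860953
centre [602.70624486  19.02057865 100.        ] 7.319327885302676 6.882756108290177
```

Request:
{"op": "send_rows", "data": {
  "moves": [
    {"delta_pos": [0, 0, -4.85], "spin": 3.75, "claw": 1},
    {"delta_pos": [0, 0, -4.85], "spin": 3.75, "claw": 1},
    {"delta_pos": [3.6, -4.09, 0], "spin": 0, "claw": 1},
    {"delta_pos": [3.6, -4.09, 0], "spin": 0, "claw": 1},
    {"delta_pos": [3.6, -4.09, 0], "spin": 0, "claw": 1},
    {"delta_pos": [3.6, -4.09, 0], "spin": 0, "claw": 1},
    {"delta_pos": [3.6, -4.09, 0], "spin": 0, "claw": 1},
    {"delta_pos": [3.6, -4.09, 0], "spin": 0, "claw": 1},
    {"delta_pos": [3.6, -4.09, 0], "spin": 0, "claw": 1},
    {"delta_pos": [3.6, -4.09, 0], "spin": 0, "claw": 1},
    {"delta_pos": [3.6, -4.09, 0], "spin": 0, "claw": 1},
    {"delta_pos": [3.6, -4.09, 0], "spin": 0, "claw": 1},
    {"delta_pos": [3.6, -4.09, 0], "spin": 0, "claw": 1},
    {"delta_pos": [3.6, -4.09, 0], "spin": 0, "claw": 1},
    {"delta_pos": [0, 0, 0], "spin": 0, "claw": 1},
    {"delta_pos": [0, 0, 0], "spin": 0, "claw": 1}
  ]
}}

```text
clock: 2.15
ee_pos: [506.4, 7.5, 400.6]
tool_rot: [3.136, 0.194, -0.001]
wrist_force: [1.0, -0.1, -0.1]
grip_width: 85.3
```

Run:
```python
from h import *
o=robot.observe(); print(o["clock"],o["ee_pos"],o["tool_rot"],o["wrist_force"],o["q"])
im=camera("wrist"); cv2.imwrite("pics/w1.png",im)
np.save("w1.npy",np.r_[o["ee_pos"],o["tool_rot"]])
m=red(im); k,l,s,ce=cv2.connectedComponentsWithStats(m)
for i in range(1,k):
    if s[i][4]>30: print(s[i],ce[i])
```

```text
2.15 [506.42318713   7.53378461 400.59115159] [ 3.13550478e+00  1.93727949e-01 -1.27152624e-03] [ 1.00156557 -0.11838332 -0.11515399] [-7.69807291e-02  1.84403027e-01  1.62939673e+00 -2.26013743e-04
  1.32857963e+00  1.37045627e+00]
[242 172  29  35 434] [254.19585253 188.62442396]
```

View pics/w1.png

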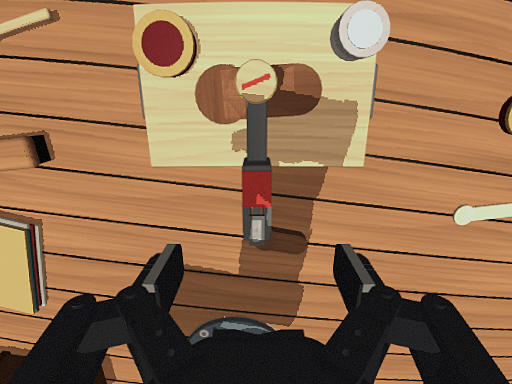

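Run:
```python
from h import *
a=np.load("w1.npy"); o=dict(ee_pos=a[:3],tool_rot=a[3:]); W=cam("wrist",o)
im=cv2.imread("pics/w1.png")
cv2.imwrite("pics/w1c.png",cv2.resize(im[50:260,200:320],None,fx=2.8,fy=2.8,interpolation=cv2.INTER_CUBIC))
h=cv2.cvtColor(im,cv2.COLOR_BGR2HSV)
m=(((h[...,0]<6)|(h[...,0]>174))&(h[...,1]>170)&(h[...,2]>60)).astype(np.uint8)
k,l,s,ce=cv2.connectedComponentsWithStats(m)
for i in range(1,k):
    if s[i][4]>100:
        r=cv2.minAreaRect(np.argwhere(l==i)[:,::-1].astype(np.float32)); print(s[i],ce[i],r)
T=cam("top");S=cam("side")
c=(256.5,187.5)
for z in(222,226,230): print(z,onz(W,c,z))
print(tri(W,c,T,(257.26,200.27)),tri(W,c,S,(266.24,200.09)))
for z in (274,278): print("handle top",onz(W,(256.5,80.5),z))
print(np.degrees(np.arctan2(*(lambda v:(v[1],v[0]))(onz(W,(256.5,80.5),278)-onz(W,c,226)))))
f=R.from_rotvec(a[3:]).as_matrix(); print(f)
```

```text
[142  21  41  45 763] [157.79161206  41.47444299] ((162.0, 43.0), (44.0, 40.0), 90.0)
[242  74  28  15 117] [255.44444444  80.94017094] ((255.69232177734375, 80.96153259277344), (4.153846263885498, 29.923080444335938), 67.38013458251953)
[ 242  171   30   36 1039] [256.37536092 188.25216554] ((256.5, 188.5), (35.0, 29.0), 90.0)
[ 30 225   9  71 127] [ 34.38582677 258.18897638] ((34.66916275024414, 259.9279479980469), (70.45416259765625, 2.447387218475342), 83.8533706665039)
222 [508.6409718    9.51041382 222.        ]
226 [509.97296071   9.65277079 226.        ]
230 [511.30494962   9.79512776 230.        ]
(array([511.59322736,   9.59120006, 230.81565042]), np.float64(0.4670743806671793)) (array([510.77425627,  10.05703602, 227.64943837]), np.float64(0.8357291630997523))
handle top [602.75382599  20.65524315 274.        ]
handle top [602.52087037  20.60820613 278.        ]
6.751018618375753
[[ 9.92393874e-01  1.23100599e-01 -8.01271957e-04]
 [ 1.23100511e-01 -9.92394195e-01 -1.58263210e-04]
 [-8.14659935e-04  5.84224530e-05 -9.99999666e-01]]
```

View pics/w1c.png

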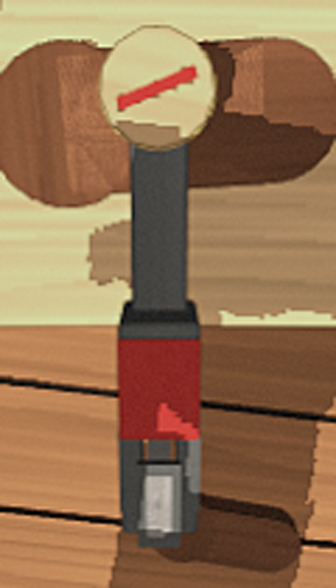

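Request:
{"op": "send_rows", "data": {
  "moves": [
    {"delta_pos": [0.14, -0.17, 0], "spin": 0.3, "claw": -1},
    {"delta_pos": [0, 0, 2.2], "spin": 0, "claw": -1},
    {"delta_pos": [0, 0, 2.2], "spin": 0, "claw": -1},
    {"delta_pos": [0, 0, 2.2], "spin": 0, "claw": -1},
    {"delta_pos": [0, 0, 1.7], "spin": 0, "claw": -1},
    {"delta_pos": [0, 0, 0], "spin": 0, "claw": -1},
    {"delta_pos": [0, 0, 0], "spin": 0, "claw": -1},
    {"delta_pos": [0, 0, 0], "spin": 0, "claw": -1}
  ],
  "squeeze": 20
}}

```text
clock: 3.2
ee_pos: [508.1, 9.4, 318.7]
tool_rot: [3.136, 0.184, 0.002]
wrist_force: [0.4, 1.5, 0.3]
grip_width: -0.0
```

Run:
```python
from h import *
o=robot.observe(); print(o["clock"],o["ee_pos"],o["wrist_force"],o["grip_width"])
cv2.imwrite("pics/w2.png",camera("wrist")); print(robot.observe()["wrist_force"])
```

```text
3.2 [508.06538312   9.42513491 318.72790884] [0.4331876  1.47817224 0.2929473 ] -0.0200652555772586
[ 1.28591808  1.13656377 -0.31904721]
```

View pics/w2.png

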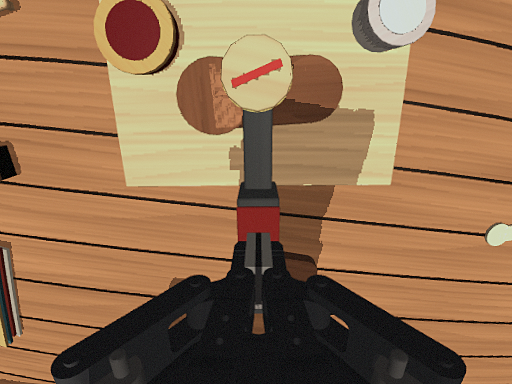

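Request:
{"op": "send_rows", "data": {
  "moves": [
    {"delta_pos": [-0.03, 0, 0.5], "spin": 0, "claw": -1},
    {"delta_pos": [0, 0, 0.5], "spin": 0, "claw": -1},
    {"delta_pos": [0, 0, 0], "spin": 0, "claw": -1}
  ]
}}

```text
clock: 3.62
ee_pos: [507.4, 9.5, 307.4]
tool_rot: [-3.136, -0.185, 0.002]
wrist_force: [-0.5, 0.5, 0.5]
grip_width: 0.1
```

Request:
{"op": "send_rows", "data": {
  "moves": [
    {"delta_pos": [0, 0, 0.3], "spin": 0, "claw": -1},
    {"delta_pos": [0, 0, 0.3], "spin": 0, "claw": -1}
  ]
}}

```text
clock: 3.88
ee_pos: [507.7, 9.5, 301.8]
tool_rot: [3.136, 0.185, 0.0]
wrist_force: [0.4, -0.7, 1.6]
grip_width: -0.2
```

Request:
{"op": "send_rows", "data": {
  "moves": [
    {"delta_pos": [0, 0, 0.3], "spin": 0, "claw": -1},
    {"delta_pos": [0, 0, 0.3], "spin": 0, "claw": -1}
  ]
}}

```text
clock: 4.12
ee_pos: [507.6, 9.5, 295.8]
tool_rot: [-3.136, -0.185, -0.0]
wrist_force: [-0.1, 0.5, 0.9]
grip_width: 0.3
```

Request:
{"op": "send_rows", "data": {
  "moves": [
    {"delta_pos": [0, 0, 0.25], "spin": 0, "claw": -1},
    {"delta_pos": [0, 0, 0.25], "spin": 0, "claw": -1}
  ]
}}

```text
clock: 4.38
ee_pos: [507.6, 9.5, 290.8]
tool_rot: [-3.136, -0.185, -0.0]
wrist_force: [0.5, 1.3, 0.9]
grip_width: -0.2
```

Request:
{"op": "send_rows", "data": {
  "moves": [
    {"delta_pos": [0, 0, 0.25], "spin": 0, "claw": -1},
    {"delta_pos": [0, 0, 0.25], "spin": 0, "claw": -1}
  ]
}}

```text
clock: 4.62
ee_pos: [507.6, 9.5, 285.8]
tool_rot: [-3.136, -0.185, -0.0]
wrist_force: [0.6, 0.4, 1.2]
grip_width: 0.0
```

Run:
```python
from h import *
o=robot.observe(); print(o["clock"],o["ee_pos"],o["wrist_force"],o["grip_width"])
cv2.imwrite("pics/w3.png",camera("wrist")); print(robot.observe()["wrist_force"])
```

```text
4.625 [507.61839211   9.52168511 285.78418055] [0.63385219 0.3623252  1.22226115] 0.003045714189033253
[ 1.55011439 -0.23208322  0.06614506]
```

View pics/w3.png

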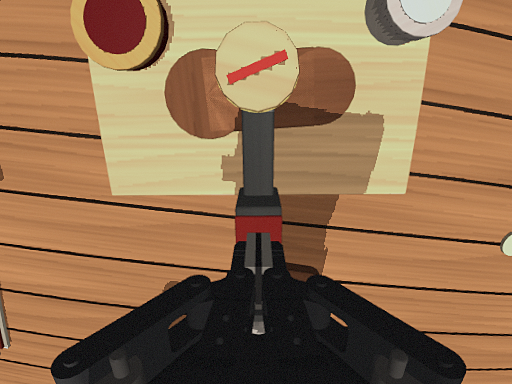

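Request:
{"op": "send_rows", "data": {
  "moves": [
    {"delta_pos": [0, 0, 0.2], "spin": 0, "claw": -1},
    {"delta_pos": [0, 0, 0.2], "spin": 0, "claw": -1},
    {"delta_pos": [0, 0, 0.2], "spin": 0, "claw": -1},
    {"delta_pos": [0, 0, 0.2], "spin": 0, "claw": -1}
  ]
}}

```text
clock: 5.18
ee_pos: [506.9, 9.5, 278.0]
tool_rot: [3.136, 0.185, -0.003]
wrist_force: [-8.0, -0.7, 9.5]
grip_width: 0.2
```

Request:
{"op": "send_rows", "data": {
  "moves": [
    {"delta_pos": [0, 0, 0.1], "spin": 0, "claw": -1},
    {"delta_pos": [0, 0, 0.1], "spin": 0, "claw": -1},
    {"delta_pos": [0, 0, 0.1], "spin": 0, "claw": -1}
  ]
}}

```text
clock: 5.55
ee_pos: [506.7, 9.4, 275.6]
tool_rot: [3.136, 0.185, -0.004]
wrist_force: [-13.2, -0.9, 16.9]
grip_width: -0.1
```

Run:
```python
from h import *
for i in range(4):
    print(robot.observe()["wrist_force"]); im=camera("side")
cv2.imwrite("pics/s4.png",cv2.resize(im[160:230,210:300],None,fx=6,fy=6,interpolation=cv2.INTER_CUBIC))
```

```text
[-13.24121292  -0.86362849  16.88614187]
[-11.32564046  -1.9976894   15.79723613]
[-11.05731456  -1.52185479  14.62547401]
[-11.44647817  -0.48887566  14.37744117]
```

View pics/s4.png

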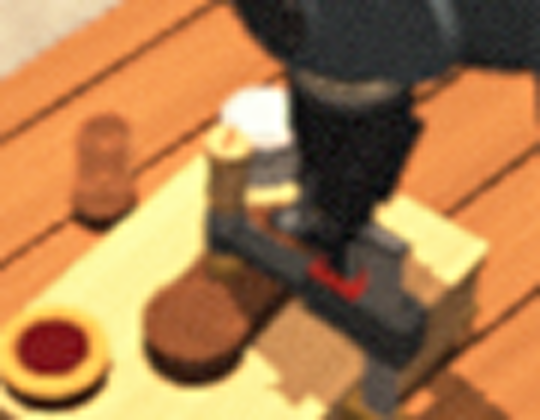

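Run:
```python
from h import *
a=np.load("w1.npy"); W=cam("wrist",dict(ee_pos=a[:3],tool_rot=a[3:]))
T=cam("top");S=cam("side")
print("start handle top",tri(W,(256.5,80.5),T,(250.5,166.9)),tri(W,(256.5,80.5),S,(246.7,178.5)),tri(T,(250.5,166.9),S,(246.7,178.5)))
o=robot.observe(); print(o["ee_pos"],o["wrist_force"],o["torque"])
im=camera("wrist"); cv2.imwrite("pics/w4.png",im)
W=cam("wrist",o); 
im=camera("top"); cv2.imwrite("pics/t4.png",cv2.resize(im[140:250,210:310],None,fx=5,fy=5,interpolation=cv2.INTER_CUBIC))
```

```text
start handle top (array([603.0091977 ,  20.79036861, 269.60333464]), np.float64(0.1581928797862037)) (array([602.29127586,  20.49119248, 280.25832334]), np.float64(0.2715885930389557)) (array([600.48886273,  21.09793226, 281.69047209]), np.float64(1.3549414790973633))
[506.65265407   9.40436162 275.52391486] [-11.36479056  -1.40701314  15.16558795] [-0.20948965  1.88979052  0.00758484]
```

View pics/w4.png

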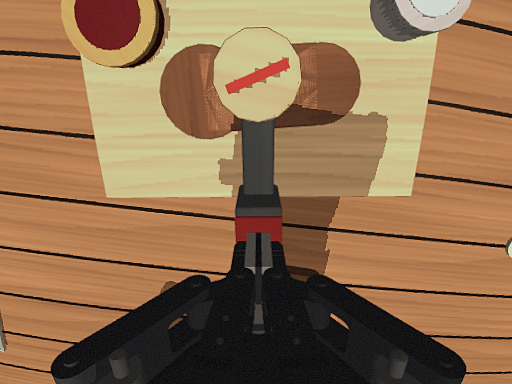

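View pics/t4.png

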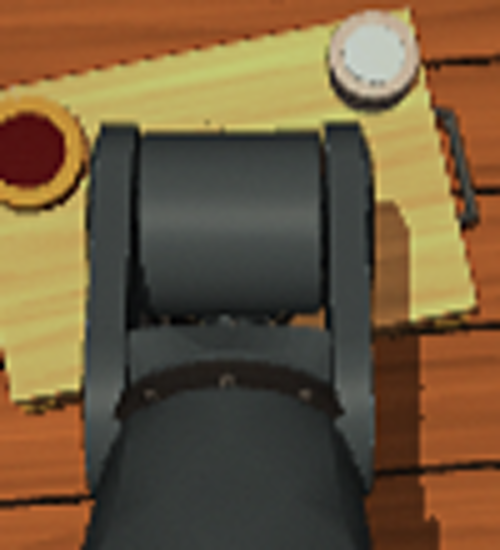

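```bash
python3 - <<'E'
from h import *
def top(name,o,box,thr):
    im=cv2.imread(name); W=cam("wrist",o); x0,y0,x1,y1=box
    h=cv2.cvtColor(im,cv2.COLOR_BGR2HSV)
    m=((h[...,2]>thr)).astype(np.uint8)
    mm=np.zeros_like(m); mm[y0:y1,x0:x1]=m[y0:y1,x0:x1]
    return W,mm
E
python3 - <<'E'
import cv2
a=cv2.imread("pics/w4.png")[15:130,200:315]; b=cv2.imread("pics/w2.png")[20:120,205:305]
cv2.imwrite("pics/hh.png",cv2.hconcat([cv2.resize(a,(400,400),interpolation=cv2.INTER_NEAREST),cv2.resize(b,(400,400),interpolation=cv2.INTER_NEAREST)]))
E
```

```text
(no output)
```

View pics/hh.png

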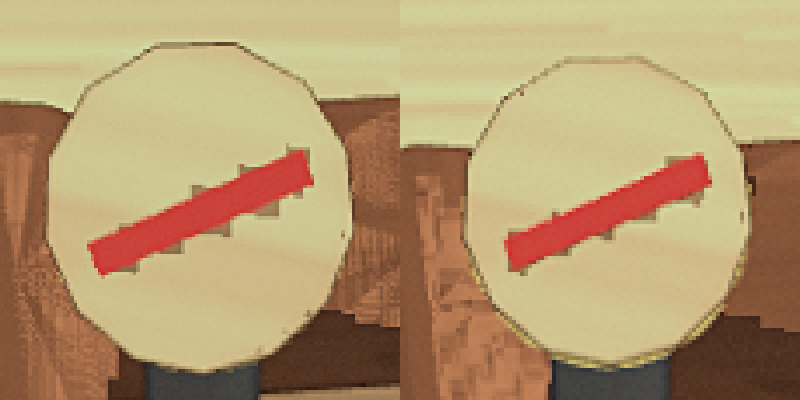

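Run:
```python
from h import *
def est(C,u0,u1,v):
    K,D,Rc,p=C
    a=cv2.undistortPoints(np.array([[[u0,v]],[[u1,v]]],float),K,D)[:,0]
    d=28/(a[1,0]-a[0,0]); c=a.mean(0); return Rc@np.array([c[0]*d,c[1]*d,d])+p
o=robot.observe()
r0=np.array([3.136,0.184,0.002])
print("w1",est(cam("wrist",dict(ee_pos=np.load("w1.npy")[:3],tool_rot=np.load("w1.npy")[3:])),200+101/2.8,200+216/2.8,80.5))
print("w2",est(cam("wrist",dict(ee_pos=np.array([508.06,9.42,318.73]),tool_rot=r0)),205+65/4,205+350/4,72.4))
print("w4",est(cam("wrist",o),200+48/3.478,200+352/3.478,74.5))
```

```text
w1 [602.72252431  20.57812845 275.1110807 ]
w2 [602.77204601  21.20746718 275.30391468]
w4 [598.84339599  20.68749877 252.91577191]
```

Request:
{"op": "send_rows", "data": {
  "moves": [
    {"delta_pos": [0, 0, -0.2], "spin": 0, "claw": -1},
    {"delta_pos": [0, 0, -1.0], "spin": 0, "claw": -1},
    {"delta_pos": [0, 0, -4.0], "spin": 0, "claw": -1},
    {"delta_pos": [0, 0, -5.0], "spin": 0, "claw": -1},
    {"delta_pos": [0, 0, -2.0], "spin": 0, "claw": -1},
    {"delta_pos": [0, 0, 0], "spin": 0, "claw": -1},
    {"delta_pos": [0, 0, 0], "spin": 0, "claw": -1}
  ]
}}

```text
clock: 6.72
ee_pos: [507.3, 9.5, 395.8]
tool_rot: [-3.136, -0.185, 0.002]
wrist_force: [0.8, 0.0, -0.5]
grip_width: 0.1
```

Run:
```python
from h import *
o=robot.observe(); print(o["clock"],o["ee_pos"],o["tool_rot"],o["wrist_force"])
im=camera("wrist"); cv2.imwrite("pics/w5.png",im); np.save("w5.npy",np.r_[o["ee_pos"],o["tool_rot"]])
s=camera("side"); cv2.imwrite("pics/s5.png",s)
cv2.imwrite("pics/s5c.png",cv2.resize(s[160:230,210:300],None,fx=6,fy=6,interpolation=cv2.INTER_CUBIC))
cv2.imwrite("pics/w5c.png",cv2.resize(im[20:260,190:330],None,fx=2.5,fy=2.5,interpolation=cv2.INTER_CUBIC))
```

```text
6.725 [507.30437132   9.53550687 395.79605777] [-3.13591128e+00 -1.84661610e-01  2.47342572e-03] [ 0.82823105  0.01736159 -0.53047412]
```

View pics/w5c.png

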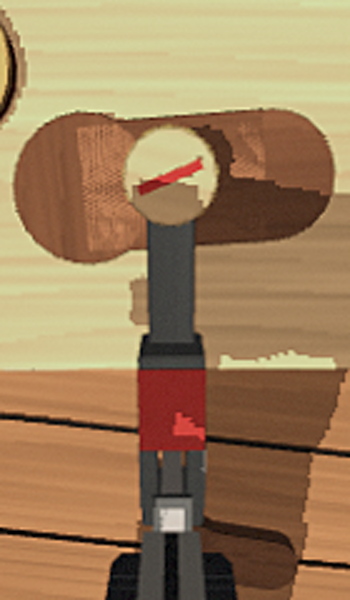

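View pics/s5c.png

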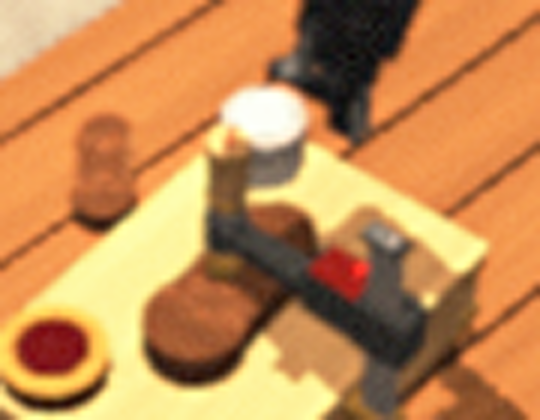

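Request:
{"op": "send_rows", "data": {
  "moves": [
    {"delta_pos": [0, 0, 0], "spin": -10.1, "claw": -1},
    {"delta_pos": [0, 0, 0], "spin": -10.1, "claw": -1},
    {"delta_pos": [0, 0, 0], "spin": -10.1, "claw": -1},
    {"delta_pos": [0, 0, 0], "spin": -10.1, "claw": -1},
    {"delta_pos": [0, 0, 0], "spin": -10.1, "claw": -1},
    {"delta_pos": [0, 0, 0], "spin": -10.1, "claw": -1},
    {"delta_pos": [0.88, 4.6, 0], "spin": 0, "claw": -1},
    {"delta_pos": [0.88, 4.6, 0], "spin": 0, "claw": -1},
    {"delta_pos": [0.88, 4.6, 0], "spin": 0, "claw": -1},
    {"delta_pos": [0.88, 4.6, 0], "spin": 0, "claw": -1},
    {"delta_pos": [0.88, 4.6, 0], "spin": 0, "claw": -1},
    {"delta_pos": [0, 0, 4.35], "spin": 0, "claw": -1},
    {"delta_pos": [0, 0, 4.35], "spin": 0, "claw": -1},
    {"delta_pos": [0, 0, 4.35], "spin": 0, "claw": -1},
    {"delta_pos": [0, 0, 4.35], "spin": 0, "claw": -1},
    {"delta_pos": [0, 0, 0], "spin": 0, "claw": -1},
    {"delta_pos": [0, 0, 0], "spin": 0, "claw": -1}
  ]
}}

```text
clock: 8.95
ee_pos: [737.3, -38.5, 224.5]
tool_rot: [2.614, 1.741, 0.002]
wrist_force: [0.5, -0.3, 0.7]
grip_width: -0.0
```

Run:
```python
from h import *
def est(C,u0,u1,v):
    K,D,Rc,p=C
    a=cv2.undistortPoints(np.array([[[u0,v]],[[u1,v]]],float),K,D)[:,0]
    d=28/(a[1,0]-a[0,0]); c=a.mean(0); return Rc@np.array([c[0]*d,c[1]*d,d])+p
a=np.load("w5.npy"); W=cam("wrist",dict(ee_pos=a[:3],tool_rot=a[3:]))
print("w5 handle top",est(W,190+124/2.5-.3,190+217/2.5-.3,90),onz(W,(257.9,89.6),253))
o=robot.observe(); print(o["clock"],o["ee_pos"],o["tool_rot"],o["wrist_force"],o["q"])
im=camera("wrist"); cv2.imwrite("pics/w6.png",im)
W=cam("wrist",o); print(proj(W,[(602,20.6,z) for z in (132,144,156,163,253)]))
```

```text
w5 handle top [597.8103569  19.69976   251.9411966] [598.04476349  19.72631463 253.        ]
8.95 [737.34992589 -38.54854312 224.48863653] [2.61360798e+00 1.74117274e+00 2.06448226e-03] [ 0.47847227 -0.29528493  0.68937778] [-1.15252541e-01  7.73233911e-01  1.15335324e+00  3.53784981e-06
  1.21328507e+00  2.80190472e-01]
[[  46.80250531  226.64662915]
 [  34.10275457  234.75546959]
 [  19.94715625  243.86583319]
 [  10.93622862  249.70837654]
 [-130.13172882  360.84887215]]
```

View pics/w6.png

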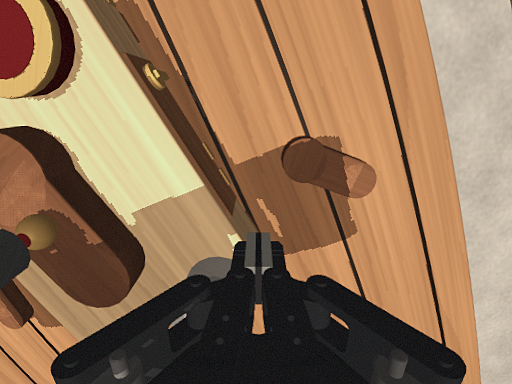

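Run:
```python
import cv2
a=cv2.imread("pics/w6.png")
cv2.imwrite("pics/w6c.png",cv2.resize(a[200:280,0:80],None,fx=7,fy=7,interpolation=cv2.INTER_NEAREST))
```

```text
(no output)
```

View pics/w6c.png

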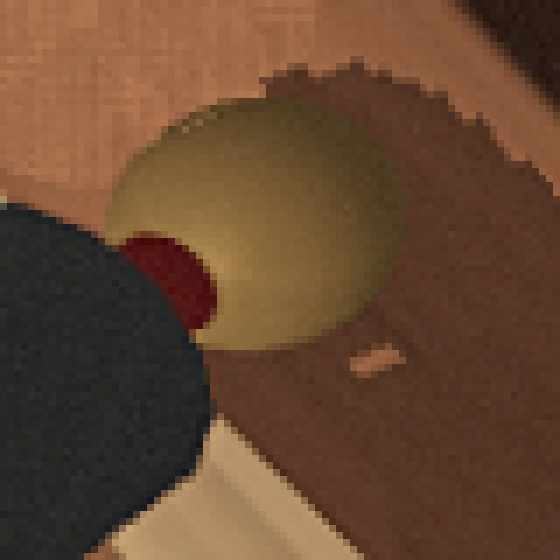

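Request:
{"op": "send_rows", "data": {
  "moves": [
    {"delta_pos": [0, 0, 0], "spin": 9.85, "claw": -1},
    {"delta_pos": [0, 0, 0], "spin": 9.85, "claw": -1},
    {"delta_pos": [0, 0, 0], "spin": 9.85, "claw": -1},
    {"delta_pos": [0, 0, 0], "spin": 9.85, "claw": -1},
    {"delta_pos": [0, 0, 0], "spin": 9.85, "claw": -1},
    {"delta_pos": [0, 0, 0], "spin": 9.85, "claw": -1},
    {"delta_pos": [0, 0, 0], "spin": 9.85, "claw": -1},
    {"delta_pos": [0, 0, 0], "spin": 9.85, "claw": -1},
    {"delta_pos": [0, 0, 0], "spin": 9.85, "claw": -1},
    {"delta_pos": [0, 0, 0], "spin": 9.85, "claw": -1},
    {"delta_pos": [0, 0, 0], "spin": 9.85, "claw": -1},
    {"delta_pos": [-3.4, -3.13, 0], "spin": 0, "claw": -1},
    {"delta_pos": [-3.4, -3.13, 0], "spin": 0, "claw": -1},
    {"delta_pos": [-3.4, -3.13, 0], "spin": 0, "claw": -1},
    {"delta_pos": [0, 0, 1.0], "spin": 0, "claw": -1},
    {"delta_pos": [0, 0, 0.9], "spin": 0, "claw": -1},
    {"delta_pos": [0, 0, 0], "spin": 0, "claw": -1},
    {"delta_pos": [0, 0, 0], "spin": 0, "claw": -1}
  ]
}}

```text
clock: 11.25
ee_pos: [721.7, 98.3, 204.3]
tool_rot: [-2.942, 1.102, -0.001]
wrist_force: [-0.4, -0.0, -0.1]
grip_width: 0.2
```

Run:
```python
from h import *
o=robot.observe(); print(o["clock"],o["ee_pos"],o["tool_rot"],o["wrist_force"],o["q"])
im=camera("wrist"); cv2.imwrite("pics/w7.png",im)
W=cam("wrist",o); print(proj(W,[(602,20.6,z) for z in (132,144,156,163)]))
cv2.imwrite("pics/w7c.png",cv2.resize(im[260:384,400:512],None,fx=4.8,fy=4.8,interpolation=cv2.INTER_NEAREST))
```

```text
11.25 [721.72556383  98.28364664 204.25518849] [-2.94172136e+00  1.10220457e+00 -6.80432404e-04] [-0.42993712 -0.02561197 -0.11023689] [ 7.14715649e-02  7.74433804e-01  1.20282895e+00 -3.52380412e-05
  1.16386817e+00  2.35926226e+00]
[[459.67461132 293.90947204]
 [471.87381269 306.22583856]
 [485.40223824 319.99046605]
 [493.96318178 328.76613307]]
```

View pics/w7.png

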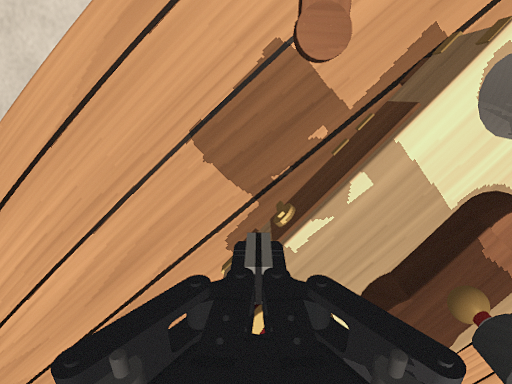

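View pics/w7c.png

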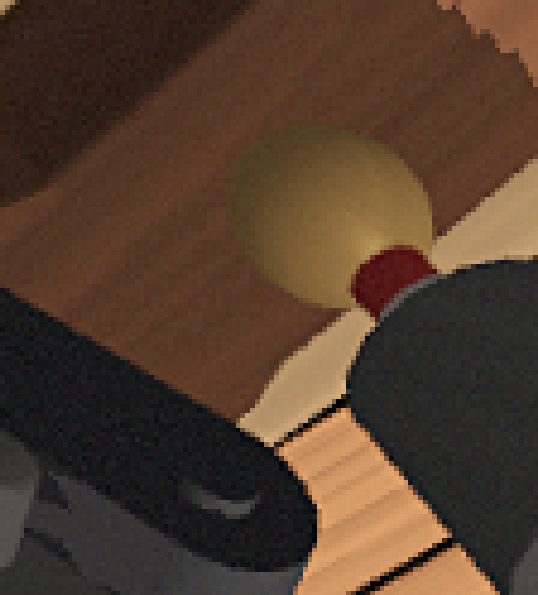

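```bash
cat > g.py <<'E'
from h import *
def gauge(im,o,name):
    W=cam("wrist",o); h=cv2.cvtColor(im,cv2.COLOR_BGR2HSV).astype(int)
    H,S,V=h[...,0],h[...,1],h[...,2]
    roi=np.zeros(H.shape,bool); roi[270:384,420:512]=True
    r=roi&((H<6)|(H>172))&(S>190)&(V>60)
    k,l,s,ce=cv2.connectedComponentsWithStats(r.astype(np.uint8)); i=1+np.argmax(s[1:,4]); print("red",s[i],ce[i])
    r=l==i
    b=roi&(H>=15)&(H<=28)&(S>95)&(V>60)
    k,lb,s,ce=cv2.connectedComponentsWithStats(cv2.morphologyEx(b.astype(np.uint8),cv2.MORPH_OPEN,np.ones((3,3)))); j=1+np.argmax(s[1:,4]); print("ball",s[j],ce[j])
    b=lb==j
    vis=im.copy(); vis[b]=(0,255,255); vis[r]=(0,0,255)
    cv2.imwrite(f"pics/{name}.png",np.hstack([cv2.resize(x[260:384,420:512],None,fx=4,fy=4,interpolation=cv2.INTER_NEAREST) for x in (im,vis)]))
    return W,b,r,h
E
python3 - <<'E'
from g import *
o=robot.observe(); im=cv2.imread("pics/w7.png")
W,b,r,h=gauge(im,o,"g7")
for p in [(490,300),(470,300),(462,290),(484,318),(488,322),(486,324),(500,330)]: print(p,h[p[1],p[0]])
E
```

```text
red [474 312  17  14  84] [480.67857143 317.04761905]
ball [ 447  286   65   66 1784] [472.09921525 310.46860987]
(490, 300) [ 11 158  89]
(470, 300) [ 17 143 128]
(462, 290) [ 16 148  86]
(484, 318) [  3 213  86]
(488, 322) [165  11  48]
(486, 324) [23 23 44]
(500, 330) [24 34 37]
```

View pics/g7.png

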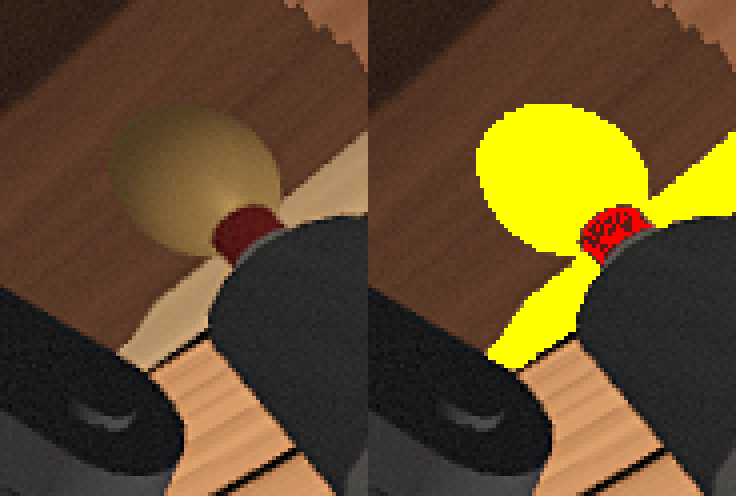

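```bash
cat > g.py <<'E'
from h import *
def gauge(im,o,name,rr=None):
    W=cam("wrist",o); h=cv2.cvtColor(im,cv2.COLOR_BGR2HSV).astype(int)
    H,S,V=h[...,0],h[...,1],h[...,2]
    roi=np.zeros(H.shape,bool); roi[270:384,420:512]=True
    b=roi&(H>=14)&(H<=28)&(S>120)&(V>55)&(V<165)
    k,lb,s,ce=cv2.connectedComponentsWithStats(cv2.morphologyEx(b.astype(np.uint8),cv2.MORPH_OPEN,np.ones((3,3)))); j=1+np.argmax(s[1:,4]); print("ball",s[j],ce[j])
    b=(lb==j).astype(np.uint8)
    hull=cv2.convexHull(cv2.findContours(b,cv2.RETR_EXTERNAL,cv2.CHAIN_APPROX_NONE)[0][0])
    cn=max(cv2.findContours(b,cv2.RETR_EXTERNAL,cv2.CHAIN_APPROX_NONE)[0],key=len)[:,0].astype(np.float32)
    cen=cn.mean(0); d=np.array([.70,.714])
    keep=(cn-cen)@d<10
    e=cv2.fitEllipse(cn[keep]); print("ellipse",e)
    # ball centre consistent with z=144: ray onto plane
    P=onz(W,e[0],144); print("ball centre at z144",P)
    axis=proj(W,[P,P+[0,0,12],P+[0,0,20]]); dd=axis[2]-axis[0]; print("px/mm",np.linalg.norm(dd)/20); dd/=np.linalg.norm(dd)
    n=np.array([-dd[1],dd[0]])
    res=[]
    for off in (-4,-2,0,2,4):
        t=np.arange(5,45,.25); pts=(np.array(axis[0])+t[:,None]*dd+off*n).astype(np.float32)
        c=cv2.remap(im,pts[:,0][None],pts[:,1][None],cv2.INTER_LINEAR)[0].astype(int)
        ex=c[:,2]-c[:,1]  # redness R-G
        g=(c[:,1]<35)&(ex>28)
        i=np.where(g)[0]; 
        if len(i): res.append((off,t[i[0]],t[i[-1]]))
    print("red along axis (off,start,end px from ball centre)",[tuple(np.round(x,2)) for x in res])
    # candidate heights of steel edge on rod front r=rr
    hd=np.array(W[3][:2]-P[:2]); hd/=np.linalg.norm(hd)
    for z in range(158,166):
        q=proj(W,[P+np.array([*(hd*4.75),z-144])])[0]-axis[0]; print(z,"->",round(float(q@dd),2),end="; ")
    print()
    cv2.ellipse(im2:=cv2.resize(im[260:384,420:512],None,fx=5,fy=5,interpolation=cv2.INTER_NEAREST),tuple(map(int,((e[0][0]-420)*5+2,(e[0][1]-260)*5+2))),tuple(int(x*2.5) for x in e[1]),e[2],0,360,(0,255,0),1)
    for q in proj(W,[P+np.array([0,0,k]) for k in (0,12,19)]): cv2.circle(im2,(int((q[0]-420)*5+2),int((q[1]-260)*5+2)),3,(255,0,0),-1)
    cv2.imwrite(f"pics/{name}.png",im2)
E
python3 - <<'E'
from g import *
gauge(cv2.imread("pics/w7.png"),robot.observe(),"g7b")
E
```

```text
ball [ 447  286   43   38 1131] [466.57029178 302.68700265]
ellipse ((464.9730224609375, 301.79010009765625), (33.20504379272461, 38.47428512573242), 62.15814971923828)
ball centre at z144 [608.9641518   22.71411055 144.        ]
px/mm 1.658830528954234
red along axis (off,start,end px from ball centre) [(np.float64(-4.0), np.float64(18.0), np.float64(26.0)), (np.float64(-2.0), np.float64(17.25), np.float64(25.25)), (np.float64(0.0), np.float64(17.0), np.float64(25.0)), (np.float64(2.0), np.float64(16.5), np.float64(25.0)), (np.float64(4.0), np.float64(17.0), np.float64(25.0))]
158 -> 17.19; 159 -> 18.91; 160 -> 20.65; 161 -> 22.41; 162 -> 24.18; 163 -> 25.97; 164 -> 27.78; 165 -> 29.61;
```

View pics/g7b.png

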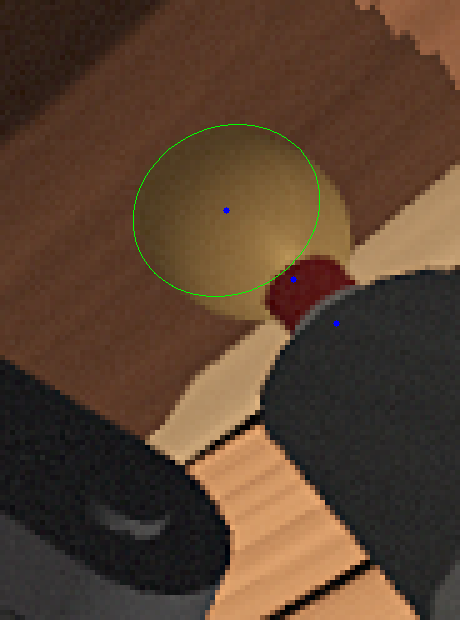

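```bash
sed -i 's/keep=(cn-cen)@d<10/nn=np.array([-d[1],d[0]]); v=cn-cen; keep=(v@d<np.abs(v@nn)*1.0+2)/' g.py
python3 - <<'E'
from g import *
o=robot.observe()
gauge(cv2.imread("pics/w7.png"),o,"g7c")
# true projected centre vs ellipse centre of sphere silhouette
W=cam("wrist",o); c=np.array([604,20.5,144.]); v=c-W[3]; D=np.linalg.norm(v); v/=D
a=np.cross(v,[0,0,1]); a/=np.linalg.norm(a); b=np.cross(v,a)
r=12*np.sqrt(1-(12/D)**2); cc=c-v*144/D
s=proj(W,[cc+r*(np.cos(t)*a+np.sin(t)*b) for t in np.linspace(0,6.28,60)])
print(D,cv2.fitEllipse(s.astype(np.float32)),proj(W,[c]))
E
```

```text
ball [ 447  286   43   38 1131] [466.57029178 302.68700265]
ellipse ((468.4354248046875, 304.548095703125), (35.95189666748047, 44.53353500366211), 118.65361022949219)
ball centre at z144 [605.06668741  21.91606062 144.        ]
px/mm 1.6636606037124575
red along axis (off,start,end px from ball centre) [(np.float64(-4.0), np.float64(14.0), np.float64(21.75)), (np.float64(-2.0), np.float64(13.0), np.float64(21.0)), (np.float64(0.0), np.float64(12.5), np.float64(20.75)), (np.float64(2.0), np.float64(12.5), np.float64(20.5)), (np.float64(4.0), np.float64(12.75), np.float64(20.75))]
158 -> 17.37; 159 -> 19.1; 160 -> 20.85; 161 -> 22.61; 162 -> 24.38; 163 -> 26.18; 164 -> 27.99; 165 -> 29.82; 
225.14907956809856 ((471.63909912109375, 304.60052490234375), (37.36274719238281, 45.75095748901367), 118.07685852050781) [[471.00238562 304.26161467]]
```

View pics/g7c.png

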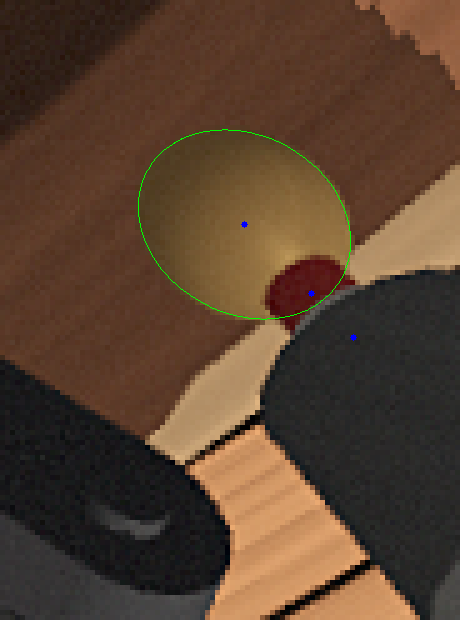

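Request:
{"op": "send_rows", "data": {
  "moves": [
    {"delta_pos": [0, 0, -6.0], "spin": 0, "claw": 0.2},
    {"delta_pos": [0, 0, -6.0], "spin": 0, "claw": 0.2},
    {"delta_pos": [0, 0, -6.0], "spin": 0, "claw": 0.2},
    {"delta_pos": [-1.41, 4.64, 0], "spin": 0, "claw": 0.2},
    {"delta_pos": [-1.41, 4.64, 0], "spin": 0, "claw": 0.2},
    {"delta_pos": [-1.41, 4.64, 0], "spin": 0, "claw": 0.2},
    {"delta_pos": [0, 0, 0], "spin": -10.6, "claw": 0.2},
    {"delta_pos": [0, 0, 0], "spin": -10.6, "claw": 0.2},
    {"delta_pos": [0, 0, 0], "spin": -10.6, "claw": 0.2},
    {"delta_pos": [0, 0, 0], "spin": -10.6, "claw": 0.2},
    {"delta_pos": [0, 0, 0], "spin": -10.6, "claw": 0.2},
    {"delta_pos": [0, 0, 0], "spin": -10.6, "claw": 0.2},
    {"delta_pos": [0, 0, 0], "spin": -10.6, "claw": 0.2},
    {"delta_pos": [0, 0, 0], "spin": -10.6, "claw": 0.2},
    {"delta_pos": [0, 0, 0], "spin": -10.6, "claw": 0.2},
    {"delta_pos": [0, 0, 0], "spin": -10.6, "claw": 0.2},
    {"delta_pos": [0, 0, 0], "spin": -10.6, "claw": 0.2}
  ]
}}

```text
clock: 13.42
ee_pos: [598.2, 21.7, 384.4]
tool_rot: [2.477, 1.932, 0.001]
wrist_force: [-0.3, -0.2, 1.0]
grip_width: 51.1
```

Request:
{"op": "send_rows", "data": {
  "moves": [
    {"delta_pos": [0, 0, 0], "spin": -10.6, "claw": 0.2},
    {"delta_pos": [0, 0, 0], "spin": -10.6, "claw": 0.2},
    {"delta_pos": [0, 0, 0], "spin": -10.6, "claw": 0.2},
    {"delta_pos": [0, 0, 0], "spin": -10.6, "claw": 0.2},
    {"delta_pos": [0, 0, 0], "spin": -10.6, "claw": 0.2},
    {"delta_pos": [0, 0, 0], "spin": -10.6, "claw": 0.2},
    {"delta_pos": [0, 0, 0], "spin": -10.6, "claw": 0.2},
    {"delta_pos": [0, 0, 0], "spin": -10.6, "claw": 0.2},
    {"delta_pos": [0, 0, 0], "spin": -10.6, "claw": 0.2},
    {"delta_pos": [0, 0, 0], "spin": -10.6, "claw": 0.2},
    {"delta_pos": [0, 0, 0], "spin": -10.6, "claw": 0.2},
    {"delta_pos": [0, 0, 0], "spin": -10.6, "claw": 0.2},
    {"delta_pos": [0, 0, 0], "spin": -10.6, "claw": 0.2},
    {"delta_pos": [0, 0, 0], "spin": -10.6, "claw": 0.2},
    {"delta_pos": [0, 0, 0], "spin": 0, "claw": 0.2},
    {"delta_pos": [0, 0, 0], "spin": 0, "claw": 0.2}
  ]
}}

```text
clock: 15.42
ee_pos: [598.2, 21.8, 384.1]
tool_rot: [-1.17, 2.915, -0.0]
wrist_force: [0.3, -0.3, 0.2]
grip_width: 51.0
```

Run:
```python
from h import *
o=robot.observe(); print(o["clock"],o["ee_pos"],o["tool_rot"],o["wrist_force"],o["q"],o["grip_width"])
im=camera("wrist"); cv2.imwrite("pics/w8.png",im)
W=cam("wrist",o); print(proj(W,[(598,20,252.5),(602,20.5,144)]), R.from_rotvec(o["tool_rot"]).as_matrix().round(4))
```

```text
15.425 [598.1745081   21.83446385 384.1341564 ] [-1.17010219e+00  2.91517298e+00 -2.40106608e-04] [ 0.34823075 -0.31675929  0.18658778] [-4.12795594e-02  3.74965199e-01  1.41690329e+00  6.56495288e-06
  1.34933751e+00 -2.37547421e+00] 51.04490408562237
[[257.22810581 205.33121595]
 [255.5549754  173.52679878]] [[-7.225e-01 -6.914e-01  4.000e-04]
 [-6.914e-01  7.225e-01 -0.000e+00]
 [-3.000e-04 -3.000e-04 -1.000e+00]]
```

View pics/w8.png

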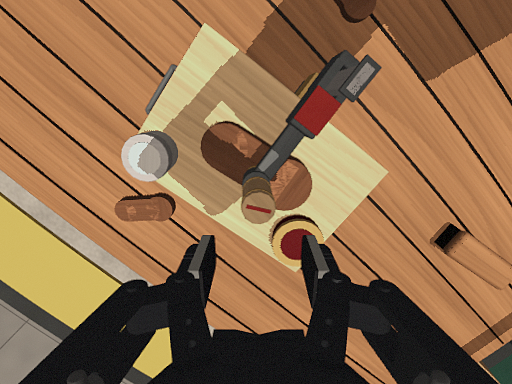

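Request:
{"op": "send_rows", "data": {
  "moves": [
    {"delta_pos": [0.09, -0.17, 0], "spin": 0, "claw": 0.2},
    {"delta_pos": [0, 0, 3.0], "spin": 0, "claw": 0.2},
    {"delta_pos": [0, 0, 3.0], "spin": 0, "claw": 0.2},
    {"delta_pos": [0, 0, 2.0], "spin": 0, "claw": 0.2},
    {"delta_pos": [0, 0, 1.0], "spin": 0, "claw": 0.2},
    {"delta_pos": [0, 0, 0], "spin": 0, "claw": 0.2},
    {"delta_pos": [0, 0, 0], "spin": 0, "claw": 0.2}
  ]
}}

```text
clock: 16.35
ee_pos: [599.0, 20.1, 294.8]
tool_rot: [-1.176, 2.912, -0.001]
wrist_force: [0.5, 0.2, -0.3]
grip_width: 51.1
```

Run:
```python
from h import *
o=robot.observe(); print(o["clock"],o["ee_pos"],o["tool_rot"],o["wrist_force"],o["torque"],o["grip_width"])
im=camera("wrist"); cv2.imwrite("pics/w9.png",im)
```

```text
16.35 [599.03260353  20.12089225 294.81891104] [-1.17578067e+00  2.91189496e+00 -9.45944908e-04] [ 0.45525119  0.19067826 -0.2683674 ] [0.01690002 0.00096553 0.03970524] 51.081651087539484
```

View pics/w9.png

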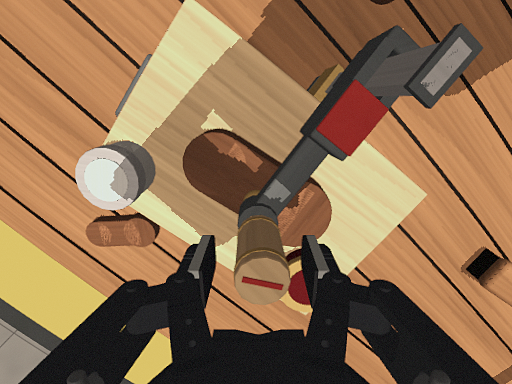

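Request:
{"op": "send_rows", "data": {
  "moves": [
    {"delta_pos": [0, 0.1, 0.1], "spin": 0, "claw": 0.2},
    {"delta_pos": [0, 0, 0], "spin": 0, "claw": -0.5},
    {"delta_pos": [0, 0, 0], "spin": 0, "claw": -1},
    {"delta_pos": [0, 0, 0], "spin": 0, "claw": -1},
    {"delta_pos": [0, 0, 0], "spin": 0, "claw": -1}
  ],
  "squeeze": 25
}}

```text
clock: 17.02
ee_pos: [598.2, 20.7, 293.1]
tool_rot: [-1.176, 2.912, -0.001]
wrist_force: [2.0, -1.9, 0.7]
grip_width: 27.6
```

Run:
```python
from h import *
o=robot.observe(); print(o["clock"],o["ee_pos"],o["tool_rot"],o["wrist_force"],o["torque"],o["grip_width"],o["q"][5])
```

```text
17.025 [598.22041445  20.69622713 293.09713609] [-1.17640225e+00  2.91235851e+00 -1.09735220e-03] [ 1.98979066 -1.89833039  0.74097003] [-0.72662539 -0.47393681 -0.0134339 ] 27.635692239831414 -2.3814733593048256
```

Request:
{"op": "send_rows", "data": {
  "moves": [
    {"delta_pos": [0, -0.04, 0.01], "spin": 10.7, "claw": -1},
    {"delta_pos": [0, 0, 0.01], "spin": 10.7, "claw": -1},
    {"delta_pos": [0, 0, 0.01], "spin": 10.7, "claw": -1},
    {"delta_pos": [0, 0, 0.01], "spin": 10.7, "claw": -1}
  ]
}}

```text
clock: 17.52
ee_pos: [598.2, 21.0, 292.6]
tool_rot: [0.023, -3.141, -0.002]
wrist_force: [0.8, 1.6, 2.4]
grip_width: 27.2
```

Run:
```python
from h import *
o=robot.observe(); print(o["clock"],o["ee_pos"],o["tool_rot"],o["wrist_force"],o["torque"],o["grip_width"],o["q"][5])
im=camera("wrist"); cv2.imwrite("pics/w10.png",im)
```

```text
17.525 [598.24403048  20.99444748 292.5951778 ] [ 2.28272654e-02 -3.14148314e+00 -1.67987579e-03] [0.82082123 1.63836351 2.39433516] [ 0.40239005 -0.27014682  0.08100849] 27.175817776804333 -1.6288176738664844
```

View pics/w10.png

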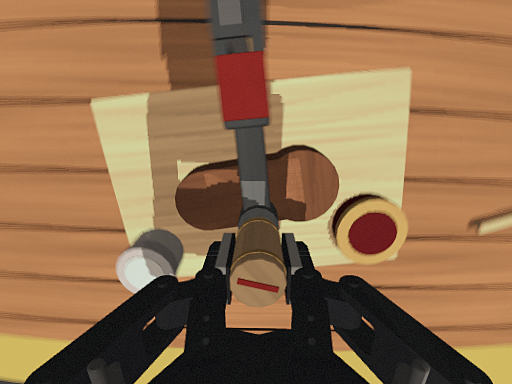

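Request:
{"op": "send_rows", "data": {
  "moves": [
    {"delta_pos": [0, 0, 0.01], "spin": 10.7, "claw": -1},
    {"delta_pos": [0, 0, 0.01], "spin": 10.7, "claw": -1},
    {"delta_pos": [0, 0, 0.01], "spin": 10.7, "claw": -1},
    {"delta_pos": [0, 0, 0.01], "spin": 10.7, "claw": -1},
    {"delta_pos": [0, 0, 0.01], "spin": 10.7, "claw": -1},
    {"delta_pos": [0, 0, 0], "spin": 0, "claw": -1}
  ]
}}

```text
clock: 18.32
ee_pos: [598.7, 21.1, 292.3]
tool_rot: [1.379, 2.822, 0.003]
wrist_force: [2.5, 2.8, 0.1]
grip_width: 27.4
```

Run:
```python
from h import *
o=robot.observe(); print(o["clock"],o["ee_pos"],o["tool_rot"],o["wrist_force"],o["torque"],o["grip_width"],o["q"][5])
```

```text
18.325 [598.68304737  21.10971818 292.25597804] [1.37946296 2.82154643 0.00302836] [2.53797039 2.79710107 0.09123953] [ 1.09470191 -1.27218025 -0.00287515] 27.401830570641494 -0.7048647779132468
```

Request:
{"op": "send_rows", "data": {
  "moves": [
    {"delta_pos": [0, 0, 0], "spin": 0, "claw": 0.2},
    {"delta_pos": [0, 0, 0], "spin": 0, "claw": 0.2},
    {"delta_pos": [0, 0, 0], "spin": 0, "claw": 0.2},
    {"delta_pos": [0, 0, -3.0], "spin": 0, "claw": 0.2},
    {"delta_pos": [0, 0, -3.0], "spin": 0, "claw": 0.2},
    {"delta_pos": [0, 0, -3.0], "spin": 0, "claw": 0.2},
    {"delta_pos": [0, 0, 0], "spin": 10.54, "claw": -1},
    {"delta_pos": [0, 0, 0], "spin": 10.54, "claw": -1},
    {"delta_pos": [0, 0, 0], "spin": 10.54, "claw": -1},
    {"delta_pos": [0, 0, 0], "spin": 10.54, "claw": -1},
    {"delta_pos": [0, 0, 0], "spin": 10.54, "claw": -1},
    {"delta_pos": [0, 0, 0], "spin": 10.54, "claw": -1},
    {"delta_pos": [0, 0, 0], "spin": 10.54, "claw": -1},
    {"delta_pos": [0, 0, 0], "spin": 10.54, "claw": -1},
    {"delta_pos": [0, 0, 0], "spin": 10.54, "claw": -1},
    {"delta_pos": [0, 0, 0], "spin": 10.54, "claw": -1},
    {"delta_pos": [0, 0, 0], "spin": 10.54, "claw": -1},
    {"delta_pos": [0, 0, 0], "spin": 10.54, "claw": -1},
    {"delta_pos": [0, 0, 0], "spin": 10.54, "claw": -1},
    {"delta_pos": [0, 0, 0], "spin": 10.54, "claw": -1}
  ]
}}

```text
clock: 20.82
ee_pos: [598.2, 20.5, 381.9]
tool_rot: [3.093, -0.55, -0.001]
wrist_force: [-0.4, -0.7, -0.8]
grip_width: -0.0
```

Request:
{"op": "send_rows", "data": {
  "moves": [
    {"delta_pos": [0, 0, 0], "spin": 10.54, "claw": -1},
    {"delta_pos": [0, 0, 0], "spin": 10.54, "claw": -1},
    {"delta_pos": [1.43, -4.62, 0], "spin": 0, "claw": -1},
    {"delta_pos": [1.43, -4.62, 0], "spin": 0, "claw": -1},
    {"delta_pos": [1.43, -4.62, 0], "spin": 0, "claw": -1},
    {"delta_pos": [0, 0, 5.9], "spin": 0, "claw": -1},
    {"delta_pos": [0, 0, 5.9], "spin": 0, "claw": -1},
    {"delta_pos": [0, 0, 5.9], "spin": 0, "claw": -1},
    {"delta_pos": [0, 0, 0], "spin": 0, "claw": -1},
    {"delta_pos": [0, 0, 0], "spin": 0, "claw": -1}
  ]
}}

```text
clock: 22.08
ee_pos: [722.5, 97.2, 207.8]
tool_rot: [-2.942, 1.098, -0.005]
wrist_force: [0.2, -0.4, 0.9]
grip_width: 0.2
```

Run:
```python
from g import *
o=robot.observe(); print(o["clock"],o["ee_pos"],o["tool_rot"],o["wrist_force"],o["q"][5])
im=camera("wrist"); cv2.imwrite("pics/w11.png",im)
gauge(im,o,"g11")
```

```text
22.075 [722.50031448  97.18195427 207.84444219] [-2.94214976  1.0978268  -0.00456614] [ 0.18912031 -0.41167215  0.85601601] 2.3549665175069694
ball [ 443  284   42   38 1088] [461.72150735 300.45588235]
ellipse ((463.5775146484375, 302.2204895019531), (35.32390594482422, 43.57435989379883), 118.27147674560547)
ball centre at z144 [606.05597581  21.53408867 144.        ]
px/mm 1.6094141904786787
red along axis (off,start,end px from ball centre) [(np.float64(-4.0), np.float64(13.25), np.float64(20.5)), (np.float64(-2.0), np.float64(12.5), np.float64(20.0)), (np.float64(0.0), np.float64(12.0), np.float64(19.5)), (np.float64(2.0), np.float64(11.75), np.float64(19.25)), (np.float64(4.0), np.float64(12.0), np.float64(19.5))]
158 -> 16.64; 159 -> 18.31; 160 -> 19.99; 161 -> 21.69; 162 -> 23.41; 163 -> 25.15; 164 -> 26.9; 165 -> 28.66;
```

View pics/g11.png

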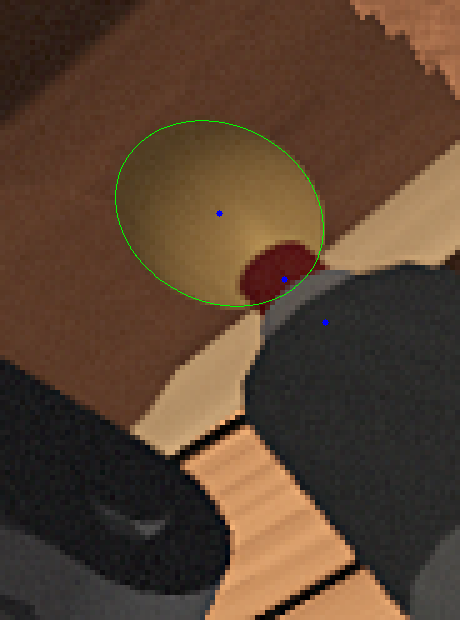

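Request:
{"op": "send_rows", "data": {
  "moves": [
    {"delta_pos": [0, 0, -6.0], "spin": 0, "claw": -1},
    {"delta_pos": [0, 0, -6.0], "spin": 0, "claw": -1},
    {"delta_pos": [0, 0, -5.5], "spin": 0, "claw": 0.2},
    {"delta_pos": [-1.45, 4.65, 0], "spin": 0, "claw": 0.2},
    {"delta_pos": [-1.45, 4.65, 0], "spin": 0, "claw": 0.2},
    {"delta_pos": [-1.45, 4.65, 0], "spin": 0, "claw": 0.2},
    {"delta_pos": [0, 0, 0], "spin": -10.2, "claw": 0.2},
    {"delta_pos": [0, 0, 0], "spin": -10.2, "claw": 0.2},
    {"delta_pos": [0, 0, 0], "spin": -10.2, "claw": 0.2},
    {"delta_pos": [0, 0, 0], "spin": -10.2, "claw": 0.2},
    {"delta_pos": [0, 0, 0], "spin": -10.2, "claw": 0.2},
    {"delta_pos": [0, 0, 0], "spin": -10.2, "claw": 0.2},
    {"delta_pos": [0, 0, 0], "spin": -10.2, "claw": 0.2},
    {"delta_pos": [0, 0, 0], "spin": -10.2, "claw": 0.2},
    {"delta_pos": [0, 0, 0], "spin": -10.2, "claw": 0.2},
    {"delta_pos": [0, 0, 0], "spin": -10.2, "claw": 0.2}
  ]
}}

```text
clock: 24.12
ee_pos: [597.4, 20.3, 383.3]
tool_rot: [2.699, 1.603, 0.006]
wrist_force: [-1.1, 0.5, -0.7]
grip_width: 51.2
```

Request:
{"op": "send_rows", "data": {
  "moves": [
    {"delta_pos": [0, 0, 0], "spin": -10.2, "claw": 0.2},
    {"delta_pos": [0, 0, 0], "spin": -10.2, "claw": 0.2},
    {"delta_pos": [0, 0, 0], "spin": -10.2, "claw": 0.2},
    {"delta_pos": [0, 0, 0], "spin": -10.2, "claw": 0.2},
    {"delta_pos": [0, 0, 0], "spin": -10.2, "claw": 0.2},
    {"delta_pos": [0, 0, 0], "spin": -10.2, "claw": 0.2},
    {"delta_pos": [0, 0, 0], "spin": -10.2, "claw": 0.2},
    {"delta_pos": [0, 0, 0], "spin": -10.2, "claw": 0.2},
    {"delta_pos": [0, 0, 0], "spin": -10.2, "claw": 0.2},
    {"delta_pos": [0, 0, 0], "spin": -10.2, "claw": 0.2},
    {"delta_pos": [0, 0, 0], "spin": 0, "claw": 0.2},
    {"delta_pos": [0, 0, 0], "spin": 0, "claw": 0.2}
  ]
}}

```text
clock: 25.62
ee_pos: [597.3, 20.3, 381.5]
tool_rot: [0.469, 3.104, 0.0]
wrist_force: [0.1, 0.5, 0.2]
grip_width: 51.5
```

Run:
```python
from h import *
o=robot.observe(); print(o["clock"],o["ee_pos"],o["tool_rot"],o["wrist_force"],o["q"],o["grip_width"])
im=camera("wrist"); cv2.imwrite("pics/w12.png",im)
W=cam("wrist",o); print(proj(W,[(598,20,252.3)])); print(R.from_rotvec(o["tool_rot"]).as_matrix().round(3))
cv2.imwrite("pics/w12c.png",cv2.resize(im[150:250,200:320],None,fx=4,fy=4,interpolation=cv2.INTER_NEAREST))
```

```text
25.625 [597.26813553  20.3148497  381.45271165] [4.68570982e-01 3.10422313e+00 3.73888233e-04] [0.06152948 0.46098563 0.2101967 ] [-4.38896048e-02  3.74117822e-01  1.42453204e+00  3.91974129e-06
  1.34072580e+00 -1.31505624e+00] 51.508303989383336
[[257.40065472 208.74333013]]
[[-0.955  0.295  0.002]
 [ 0.295  0.955 -0.   ]
 [-0.002  0.001 -1.   ]]
```

View pics/w12c.png

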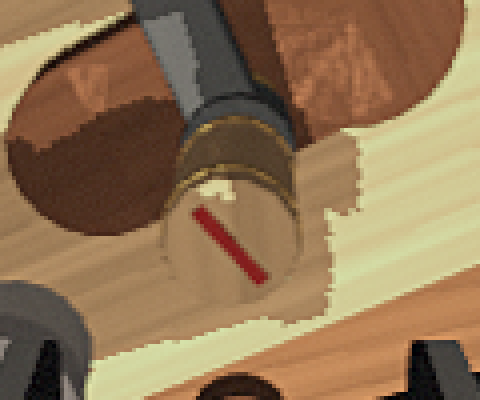

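Request:
{"op": "send_rows", "data": {
  "moves": [
    {"delta_pos": [-0.08, 0.07, 2.9], "spin": 0, "claw": 0.2},
    {"delta_pos": [0, 0, 3.0], "spin": 0, "claw": 0.2},
    {"delta_pos": [0, 0, 2.0], "spin": 0, "claw": 0.2},
    {"delta_pos": [0, 0, 1.0], "spin": 0, "claw": 0.2},
    {"delta_pos": [0, 0, 0], "spin": 0, "claw": -0.2},
    {"delta_pos": [0, 0, 0], "spin": 0, "claw": -1},
    {"delta_pos": [0, 0, 0], "spin": 0, "claw": -1},
    {"delta_pos": [0, 0, 0], "spin": 0, "claw": -1},
    {"delta_pos": [0, 0, 0], "spin": 0, "claw": -1}
  ],
  "squeeze": 25
}}

```text
clock: 26.8
ee_pos: [598.4, 20.8, 291.5]
tool_rot: [0.463, 3.106, 0.0]
wrist_force: [-0.9, 0.6, 2.5]
grip_width: 27.3
```

Run:
```python
from h import *
o=robot.observe(); print(o["clock"],o["ee_pos"],o["tool_rot"],o["wrist_force"],o["torque"],o["q"][5],o["grip_width"])
cv2.imwrite("pics/w13.png",camera("wrist"))
```

```text
26.8 [598.39842802  20.80044185 291.50501991] [4.63010812e-01 3.10630952e+00 4.93372764e-04] [-0.92373394  0.57810293  2.47494131] [0.34764735 0.03849187 0.01782072] -1.3180189549264476 27.34943489206313
```

View pics/w13.png

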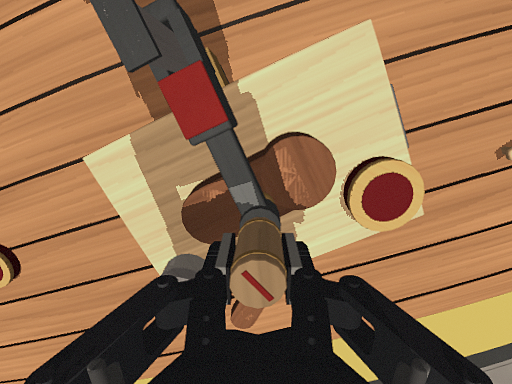

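Request:
{"op": "send_rows", "data": {
  "moves": [
    {"delta_pos": [0, 0, 0.01], "spin": 10.7, "claw": -1},
    {"delta_pos": [0, 0, 0.01], "spin": 10.7, "claw": -1},
    {"delta_pos": [0, 0, 0.01], "spin": 10.7, "claw": -1},
    {"delta_pos": [0, 0, 0.01], "spin": 10.7, "claw": -1},
    {"delta_pos": [0, 0, 0.01], "spin": 10.7, "claw": -1},
    {"delta_pos": [0, 0, 0.01], "spin": 10.7, "claw": -1}
  ]
}}

```text
clock: 27.6
ee_pos: [599.1, 20.8, 290.8]
tool_rot: [2.049, 2.378, 0.004]
wrist_force: [2.0, -0.2, -0.4]
grip_width: 27.5
```

Request:
{"op": "send_rows", "data": {
  "moves": [
    {"delta_pos": [0, 0, 0.01], "spin": 10.7, "claw": -1},
    {"delta_pos": [0, 0, 0.01], "spin": 10.7, "claw": -1},
    {"delta_pos": [0, 0, 0.01], "spin": 10.7, "claw": -1},
    {"delta_pos": [0, 0, 0.01], "spin": 10.7, "claw": -1},
    {"delta_pos": [0, 0, 0.01], "spin": 10.7, "claw": -1},
    {"delta_pos": [0, 0, 0], "spin": 0, "claw": -1}
  ]
}}

```text
clock: 28.35
ee_pos: [598.1, 20.3, 290.0]
tool_rot: [2.897, 1.213, -0.001]
wrist_force: [-5.0, -3.3, 3.2]
grip_width: 27.6
```

Run:
```python
from h import *
o=robot.observe(); print(o["clock"],o["ee_pos"],o["tool_rot"],o["wrist_force"],o["torque"],o["q"][5],o["grip_width"])
cv2.imwrite("pics/w14.png",camera("wrist")[200:330,180:340])
```

```text
28.35 [598.12457238  20.34399308 289.99480192] [ 2.89710963e+00  1.21267597e+00 -7.39712865e-04] [-4.96446869 -3.31277333  3.18510027] [-0.70759141 -0.03201009 -0.04644664] 0.734967580332953 27.63494440855833
```

View pics/w14.png

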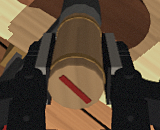

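Request:
{"op": "send_rows", "data": {
  "moves": [
    {"delta_pos": [0, 0, 0], "spin": 0, "claw": 0.2},
    {"delta_pos": [0, 0, 0], "spin": 0, "claw": 0.2},
    {"delta_pos": [0, 0, 0], "spin": 0, "claw": 0.2},
    {"delta_pos": [0, 0, -3.0], "spin": 0, "claw": 0.2},
    {"delta_pos": [0, 0, -3.0], "spin": 0, "claw": 0.2},
    {"delta_pos": [0, 0, -3.0], "spin": 0, "claw": 0.2},
    {"delta_pos": [0, 0, 0], "spin": 10.7, "claw": -1},
    {"delta_pos": [0, 0, 0], "spin": 10.7, "claw": -1},
    {"delta_pos": [0, 0, 0], "spin": 10.7, "claw": -1},
    {"delta_pos": [0, 0, 0], "spin": 10.7, "claw": -1},
    {"delta_pos": [0, 0, 0], "spin": 10.7, "claw": -1},
    {"delta_pos": [0, 0, 0], "spin": 10.7, "claw": -1},
    {"delta_pos": [0, 0, 0], "spin": 10.7, "claw": -1},
    {"delta_pos": [0, 0, 0], "spin": 10.7, "claw": -1},
    {"delta_pos": [1.43, -4.63, 0], "spin": 0, "claw": -1},
    {"delta_pos": [1.43, -4.63, 0], "spin": 0, "claw": -1},
    {"delta_pos": [1.43, -4.63, 0], "spin": 0, "claw": -1}
  ]
}}

```text
clock: 30.52
ee_pos: [721.8, 99.9, 379.9]
tool_rot: [-2.95, 1.08, -0.0]
wrist_force: [-0.8, -0.7, 0.9]
grip_width: -0.2
```

Request:
{"op": "send_rows", "data": {
  "moves": [
    {"delta_pos": [0, 0, 5.8], "spin": 0, "claw": -1},
    {"delta_pos": [0, 0, 5.8], "spin": 0, "claw": -1},
    {"delta_pos": [0, 0, 5.8], "spin": 0, "claw": -1},
    {"delta_pos": [0, 0, 0], "spin": 0, "claw": -1},
    {"delta_pos": [0, 0, 0], "spin": 0, "claw": -1}
  ]
}}

```text
clock: 31.15
ee_pos: [721.7, 99.2, 208.7]
tool_rot: [-2.949, 1.08, -0.005]
wrist_force: [0.3, 0.1, 0.8]
grip_width: -0.1
```

Run:
```python
from g import *
o=robot.observe(); print(o["clock"],o["ee_pos"],o["tool_rot"],o["wrist_force"],o["q"][5])
im=camera("wrist"); cv2.imwrite("pics/w15.png",im)
gauge(im,o,"g15")
```

```text
31.15 [721.72594828  99.15054805 208.72014804] [-2.94859461  1.07999683 -0.00478619] [0.31771107 0.05019573 0.783313  ] 2.3456138369567716
ball [ 442  282   42   38 1062] [460.25517891 298.76271186]
ellipse ((462.03961181640625, 300.5730285644531), (35.075862884521484, 42.878997802734375), 120.87781524658203)
ball centre at z144 [607.15539913  22.18544758 144.        ]
px/mm 1.5956283755723524
red along axis (off,start,end px from ball centre) [(np.float64(-4.0), np.float64(13.75), np.float64(18.75)), (np.float64(-2.0), np.float64(12.75), np.float64(18.0)), (np.float64(0.0), np.float64(12.25), np.float64(17.75)), (np.float64(2.0), np.float64(12.0), np.float64(17.5)), (np.float64(4.0), np.float64(12.0), np.float64(17.5))]
158 -> 16.42; 159 -> 18.08; 160 -> 19.75; 161 -> 21.44; 162 -> 23.14; 163 -> 24.86; 164 -> 26.6; 165 -> 28.35;
```

View pics/g15.png

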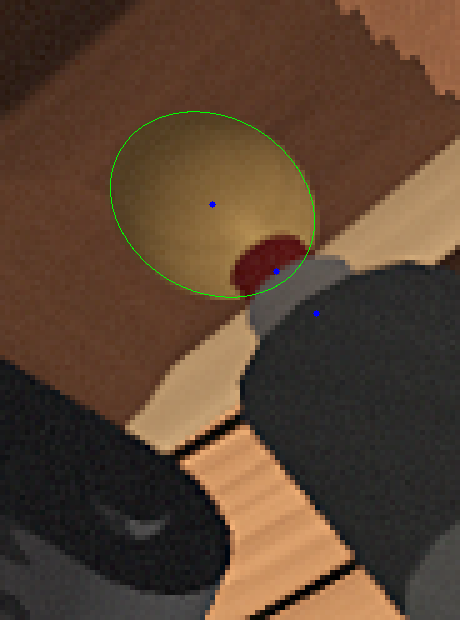

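Run:
```python
from g import *
o=robot.observe(); im=cv2.imread("pics/w15.png"); W=cam("wrist",o)
e=(462.04,300.57)
v=np.array(onz(W,e,144)); ax=proj(W,[v,v+[0,0,20]]); dd=ax[1]-ax[0]; dd/=np.linalg.norm(dd); n=np.array([-dd[1],dd[0]])
t=np.arange(8,32,.2); off=np.arange(-16,16,.2)
P=(ax[0]+t[:,None,None]*dd+off[None,:,None]*n).astype(np.float32)
c=cv2.remap(im,P[...,0],P[...,1],cv2.INTER_LINEAR)
cv2.imwrite("pics/rect.png",cv2.resize(c,None,fx=4.5,fy=4.5,interpolation=cv2.INTER_NEAREST)) # 22.5 px per image px
# scale across at ball, perpendicular horizontal direction
hd=W[3][:2]-v[:2]; hd/=np.linalg.norm(hd); side=np.array([-hd[1],hd[0],0])
for z,r in((155,4.75),(160,7)): 
    q=proj(W,[v+[0,0,z-144]+np.r_[hd*0,0]-r*side, v+[0,0,z-144]+r*side]); print(z,r,np.linalg.norm(q[1]-q[0]),(q-ax[0])@n,(q-ax[0])@dd)
print("cam dir elev",np.degrees(np.arctan2(W[3][2]-158,np.linalg.norm(W[3][:2]-v[:2]))))
```

```text
155 4.75 15.712054524492373 [-7.84924502  7.71934736] [17.78622915 15.66783619]
160 7 23.7681163386784 [-11.87317208  11.66435278] [26.54720284 23.24443464]
cam dir elev 33.75712098608144
```

View pics/rect.png

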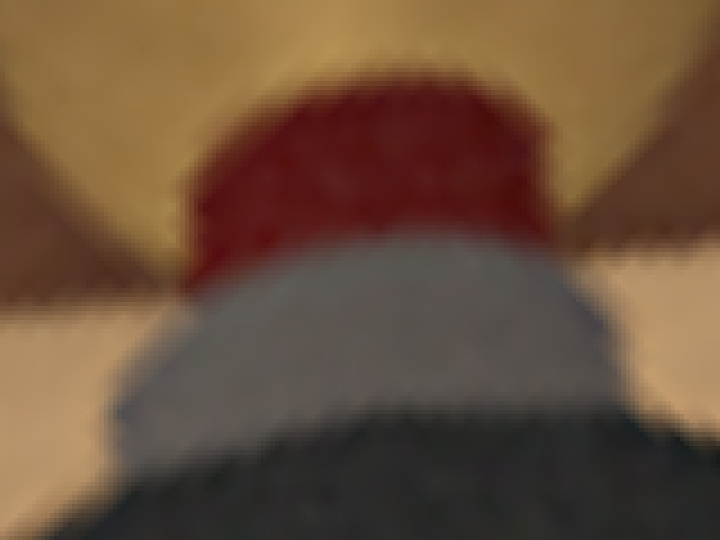

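```bash
cat > r.py <<'E'
from g import *
def rect(im,W,e,name):
    v=np.array(onz(W,e,144)); ax=proj(W,[v,v+[0,0,20]]); dd=ax[1]-ax[0]; dd/=np.linalg.norm(dd); n=np.array([-dd[1],dd[0]])
    t=np.arange(8,32,.2); off=np.arange(-16,16,.2)
    P=(ax[0]+t[:,None,None]*dd+off[None,:,None]*n).astype(np.float32)
    c=cv2.remap(im,P[...,0],P[...,1],cv2.INTER_LINEAR)
    cv2.imwrite(f"pics/{name}.png",cv2.resize(c,None,fx=4.5,fy=4.5,interpolation=cv2.INTER_NEAREST))
    ci=c.astype(int)
    hd=W[3][:2]-v[:2]; hd/=np.linalg.norm(hd)
    T=lambda z,r: float((proj(W,[v+np.r_[hd*r,z-144]])[0]-ax[0])@dd)
    for off0 in (-2,-1,0,1,2):
        j=np.argmin(abs(off-off0)); col=ci[:,j-2:j+3].mean(1)
        G=cv2.GaussianBlur(col[:,1].reshape(-1,1).astype(np.float32),(1,5),0)[:,0]
        # G falls ball->red, rises red->steel (or low for boss); use redness ratio
        ex=col[:,2]-col[:,1]; gb=col[:,1]-col[:,0]
        imn=np.argmin(G[:60]); lo=G[imn]; 
        a=G[:imn]; k0=np.where(a>(lo+G[0:8].mean())/2)[0]; s=t[k0[-1]] if len(k0) else None
        R=col[:,2]; sat=(col.max(1)-col.min(1))/col.max(1); 
        k1=np.where((sat<.45)&(t>t[imn]))[0]; en=t[k1[0]] if len(k1) else None
        print(off0,"start",s,"end",en)
    print("T(154.95,4.9)",T(154.95,4.9),"rim r=6.6:",{z:round(T(z,6.6),2) for z in (158,159,160,161,162,163)})
E
python3 - <<'E'
from r import *
def mk(p,r): return cam("wrist",dict(ee_pos=np.array(p),tool_rot=np.array(r)))
for nm,W,e in (("w7",mk([721.72556383,98.28364664,204.25518849],[-2.94172136,1.10220457,-6.8e-4]),(468.435,304.548)),
  ("w11",mk([722.50031448,97.18195427,207.84444219],[-2.94214976,1.0978268,-0.00456614]),(463.578,302.22)),
  ("w15",mk([721.72594828,99.15054805,208.72014804],[-2.94859461,1.07999683,-0.00478619]),(462.04,300.573))):
    print(nm); rect(cv2.imread(f"pics/{nm}.png"),W,e,"r_"+nm)
a=[cv2.resize(cv2.imread(f"pics/r_{n}.png"),(390,300)) for n in("w7","w11")]
cv2.imwrite("pics/r2.png",np.hstack(a))
E
```

```text
w7
-2 start 12.399999999999984 end 21.79999999999995
-1 start 11.999999999999986 end 21.59999999999995
0 start 11.799999999999986 end 21.399999999999952
1 start 11.799999999999986 end 21.199999999999953
2 start 11.799999999999986 end 21.199999999999953
T(154.95,4.9) 12.039390204134474 rim r=6.6: {158: 15.29, 159: 17.02, 160: 18.76, 161: 20.52, 162: 22.3, 163: 24.09}
w11
-2 start 11.599999999999987 end 20.399999999999956
-1 start 11.399999999999988 end 20.199999999999957
0 start 11.199999999999989 end 19.999999999999957
1 start 10.99999999999999 end 19.999999999999957
2 start 10.99999999999999 end 19.999999999999957
T(154.95,4.9) 11.471271796201387 rim r=6.6: {158: 14.55, 159: 16.22, 160: 17.9, 161: 19.6, 162: 21.32, 163: 23.05}
w15
-2 start 11.799999999999986 end 18.99999999999996
-1 start 11.599999999999987 end 18.79999999999996
0 start 11.399999999999988 end 18.599999999999962
1 start 11.199999999999989 end 18.399999999999963
2 start 11.199999999999989 end 18.199999999999964
T(154.95,4.9) 11.303236783837507 rim r=6.6: {158: 14.33, 159: 15.98, 160: 17.65, 161: 19.34, 162: 21.04, 163: 22.75}
```

View pics/r2.png

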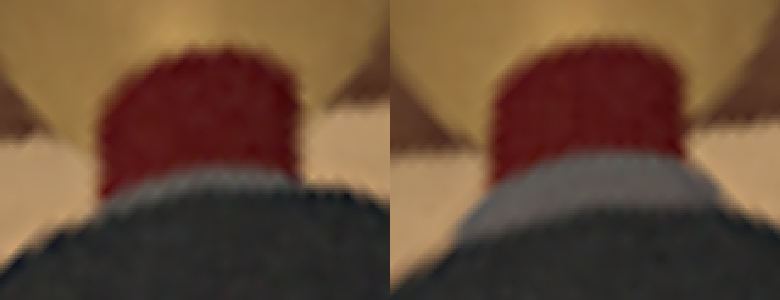

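Request:
{"op": "send_rows", "data": {
  "moves": [
    {"delta_pos": [0, 0, -6.0], "spin": 0, "claw": -1},
    {"delta_pos": [0, 0, -6.0], "spin": 0, "claw": -1},
    {"delta_pos": [0, 0, -5.5], "spin": 0, "claw": 0.2},
    {"delta_pos": [-1.44, 4.65, 0], "spin": 0, "claw": 0.2},
    {"delta_pos": [-1.44, 4.65, 0], "spin": 0, "claw": 0.2},
    {"delta_pos": [-1.44, 4.65, 0], "spin": 0, "claw": 0.2},
    {"delta_pos": [0, 0, 0], "spin": -10.2, "claw": 0.2},
    {"delta_pos": [0, 0, 0], "spin": -10.2, "claw": 0.2},
    {"delta_pos": [0, 0, 0], "spin": -10.2, "claw": 0.2},
    {"delta_pos": [0, 0, 0], "spin": -10.2, "claw": 0.2},
    {"delta_pos": [0, 0, 0], "spin": -10.2, "claw": 0.2},
    {"delta_pos": [0, 0, 0], "spin": -10.2, "claw": 0.2},
    {"delta_pos": [0, 0, 0], "spin": -10.2, "claw": 0.2},
    {"delta_pos": [0, 0, 0], "spin": -10.2, "claw": 0.2},
    {"delta_pos": [0, 0, 0], "spin": -10.2, "claw": 0.2},
    {"delta_pos": [0, 0, 0], "spin": -10.2, "claw": 0.2},
    {"delta_pos": [0, 0, 0], "spin": -10.2, "claw": 0.2},
    {"delta_pos": [0, 0, 0], "spin": -10.2, "claw": 0.2},
    {"delta_pos": [0, 0, 0], "spin": 0, "claw": 0.2},
    {"delta_pos": [0, 0, 0], "spin": 0, "claw": 0.2}
  ]
}}

```text
clock: 33.7
ee_pos: [597.6, 20.5, 382.3]
tool_rot: [2.371, 2.059, 0.003]
wrist_force: [-0.6, 0.1, -0.1]
grip_width: 51.3
```

Run:
```python
from h import *
o=robot.observe(); print(o["clock"],o["ee_pos"],o["tool_rot"],o["q"][5],o["grip_width"])
im=camera("wrist"); 
W=cam("wrist",o); print(proj(W,[(598,20,252.0)])); print(R.from_rotvec(o["tool_rot"]).as_matrix().round(3))
cv2.imwrite("pics/w16c.png",cv2.resize(im[150:250,200:320],None,fx=4,fy=4,interpolation=cv2.INTER_NEAREST))
```

```text
33.7 [597.63363151  20.47245883 382.33140146] [2.37114689 2.05857412 0.00252098] 0.09729272687441626 51.31688570388845
[[257.37738751 209.27375933]]
[[ 0.14   0.99   0.002]
 [ 0.99  -0.14  -0.   ]
 [ 0.     0.002 -1.   ]]
```

View pics/w16c.png

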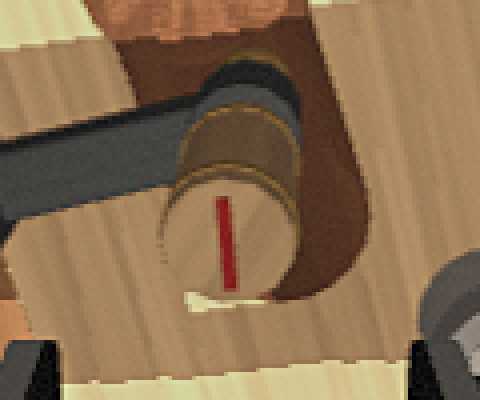

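Request:
{"op": "send_rows", "data": {
  "moves": [
    {"delta_pos": [0.01, 0.08, 3.0], "spin": 0, "claw": 0.2},
    {"delta_pos": [0, 0, 3.0], "spin": 0, "claw": 0.2},
    {"delta_pos": [0, 0, 2.0], "spin": 0, "claw": 0.2},
    {"delta_pos": [0, 0, 1.0], "spin": 0, "claw": 0.2},
    {"delta_pos": [0, 0, 0], "spin": 0, "claw": -0.2},
    {"delta_pos": [0, 0, 0], "spin": 0, "claw": -1},
    {"delta_pos": [0, 0, 0], "spin": 0, "claw": -1},
    {"delta_pos": [0, 0, 0], "spin": 0, "claw": -1},
    {"delta_pos": [0, 0, 0], "spin": 0, "claw": -1}
  ],
  "squeeze": 25
}}

```text
clock: 34.88
ee_pos: [598.4, 20.4, 291.3]
tool_rot: [2.368, 2.064, 0.001]
wrist_force: [-5.0, -0.5, 1.7]
grip_width: 28.6
```

Request:
{"op": "send_rows", "data": {
  "moves": [
    {"delta_pos": [0, 0, 0.01], "spin": 10.4, "claw": -1},
    {"delta_pos": [0, 0, 0.01], "spin": 10.4, "claw": -1},
    {"delta_pos": [0, 0, 0.01], "spin": 10.4, "claw": -1},
    {"delta_pos": [0, 0, 0.01], "spin": 10.4, "claw": -1},
    {"delta_pos": [0, 0, 0.01], "spin": 10.4, "claw": -1},
    {"delta_pos": [0, 0, 0], "spin": 0, "claw": -1}
  ]
}}

```text
clock: 35.62
ee_pos: [598.4, 20.4, 290.8]
tool_rot: [3.034, 0.813, -0.0]
wrist_force: [-5.0, -1.2, 4.0]
grip_width: 27.6
```

Run:
```python
from h import *
o=robot.observe(); print(o["clock"],o["ee_pos"],o["tool_rot"],o["wrist_force"],o["torque"],o["q"][5],o["grip_width"])
```

```text
35.625 [598.36523142  20.37904586 290.78722343] [ 3.03428583e+00  8.12982338e-01 -5.30397625e-05] [-5.00093254 -1.16217172  3.998827  ] [-0.35628806  0.49966632 -0.05649316] 1.003742615809679 27.634668874205207
```

Request:
{"op": "send_rows", "data": {
  "moves": [
    {"delta_pos": [0, 0, 0], "spin": 0, "claw": 0.0},
    {"delta_pos": [0, 0, 0], "spin": 0, "claw": 0.0},
    {"delta_pos": [0, 0, 0], "spin": 0, "claw": 0.0},
    {"delta_pos": [0, 0, 0], "spin": 0, "claw": -1},
    {"delta_pos": [0, 0, 0], "spin": 0, "claw": -1},
    {"delta_pos": [0, 0, 0], "spin": 0, "claw": -1},
    {"delta_pos": [0, 0, 0], "spin": 0, "claw": -1},
    {"delta_pos": [0, 0, 0.01], "spin": 10.4, "claw": -1},
    {"delta_pos": [0, 0, 0.01], "spin": 10.4, "claw": -1},
    {"delta_pos": [0, 0, 0.01], "spin": 10.4, "claw": -1},
    {"delta_pos": [0, 0, 0.01], "spin": 10.4, "claw": -1},
    {"delta_pos": [0, 0, 0.01], "spin": 10.4, "claw": -1},
    {"delta_pos": [0, 0, 0], "spin": 0, "claw": -1}
  ]
}}

```text
clock: 37.25
ee_pos: [598.4, 20.9, 290.0]
tool_rot: [-3.084, 0.593, -0.0]
wrist_force: [-0.5, 1.4, 1.0]
grip_width: 27.7
```

Run:
```python
from h import *
o=robot.observe(); print(o["clock"],o["ee_pos"],o["tool_rot"],o["wrist_force"],o["torque"],o["q"][5],o["grip_width"])
```

```text
37.25 [598.41276685  20.88387118 290.01634903] [-3.08392398e+00  5.93433982e-01 -1.11944259e-04] [-0.50450127  1.42341202  0.9742118 ] [ 0.79551517 -0.14521629  0.00345862] 1.9073352946667974 27.745878874310545
```

Request:
{"op": "send_rows", "data": {
  "moves": [
    {"delta_pos": [0, 0, 0], "spin": 0, "claw": 0.2},
    {"delta_pos": [0, 0, 0], "spin": 0, "claw": 0.2},
    {"delta_pos": [0, 0, 0], "spin": 0, "claw": 0.2},
    {"delta_pos": [0, 0, -3.0], "spin": 0, "claw": 0.2},
    {"delta_pos": [0, 0, -3.0], "spin": 0, "claw": 0.2},
    {"delta_pos": [0, 0, -3.0], "spin": 0, "claw": 0.2},
    {"delta_pos": [0, 0, 0], "spin": 9.3, "claw": -1},
    {"delta_pos": [0, 0, 0], "spin": 9.3, "claw": -1},
    {"delta_pos": [1.43, -4.63, 0], "spin": 0, "claw": -1},
    {"delta_pos": [1.43, -4.63, 0], "spin": 0, "claw": -1},
    {"delta_pos": [1.43, -4.63, 0], "spin": 0, "claw": -1},
    {"delta_pos": [0, 0, 5.9], "spin": 0, "claw": -1},
    {"delta_pos": [0, 0, 5.9], "spin": 0, "claw": -1},
    {"delta_pos": [0, 0, 5.9], "spin": 0, "claw": -1},
    {"delta_pos": [0, 0, 0], "spin": 0, "claw": -1},
    {"delta_pos": [0, 0, 0], "spin": 0, "claw": -1}
  ]
}}

```text
clock: 39.25
ee_pos: [722.2, 98.4, 205.7]
tool_rot: [-2.947, 1.085, -0.005]
wrist_force: [1.2, -0.1, -0.0]
grip_width: -0.5
```

Run:
```python
from r import *
o=robot.observe(); print(o["clock"],o["ee_pos"],o["tool_rot"],o["wrist_force"],o["q"][5])
im=camera("wrist"); cv2.imwrite("pics/w17.png",im)
gauge(im,o,"g17")
```

```text
39.25 [722.18307701  98.3783359  205.74613689] [-2.94679152  1.0851458  -0.00475467] [ 1.20802355 -0.1288269  -0.01511035] 2.3480313497118392
ball [ 444  284   43   39 1113] [463.1212938  301.47079964]
ellipse ((464.6910095214844, 303.1144104003906), (35.76548385620117, 43.299407958984375), 118.35750579833984)
ball centre at z144 [608.00506461  21.80772307 144.        ]
px/mm 1.6393190886681772
red along axis (off,start,end px from ball centre) [(np.float64(-4.0), np.float64(13.5), np.float64(18.0)), (np.float64(-2.0), np.float64(12.75), np.float64(17.25)), (np.float64(0.0), np.float64(12.25), np.float64(17.0)), (np.float64(2.0), np.float64(12.0), np.float64(17.0)), (np.float64(4.0), np.float64(12.25), np.float64(17.0))]
158 -> 16.98; 159 -> 18.68; 160 -> 20.4; 161 -> 22.14; 162 -> 23.89; 163 -> 25.66; 164 -> 27.44; 165 -> 29.24;
```

View pics/g17.png

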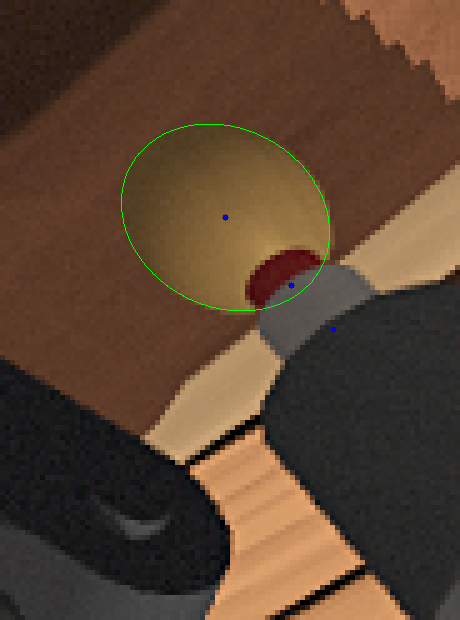

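Run:
```python
from r import *
im=cv2.imread("pics/w17.png")
W=cam("wrist",dict(ee_pos=np.array([722.18307701,98.3783359,205.74613689]),tool_rot=np.array([-2.94679152,1.0851458,-0.00475467])))
rect(im,W,(464.691,303.114),"r_w17")
t=camera("top"); s=camera("side"); cv2.imwrite("pics/t17.png",t); cv2.imwrite("pics/s17.png",s)
```

```text
-2 start 12.199999999999985 end 17.999999999999964
-1 start 11.799999999999986 end 17.799999999999965
0 start 11.599999999999987 end 17.799999999999965
1 start 11.599999999999987 end 17.599999999999966
2 start 11.399999999999988 end 17.599999999999966
T(154.95,4.9) 11.720912838341643 rim r=6.6: {158: 14.87, 159: 16.57, 160: 18.29, 161: 20.02, 162: 21.77, 163: 23.54}
```

View pics/r_w17.png

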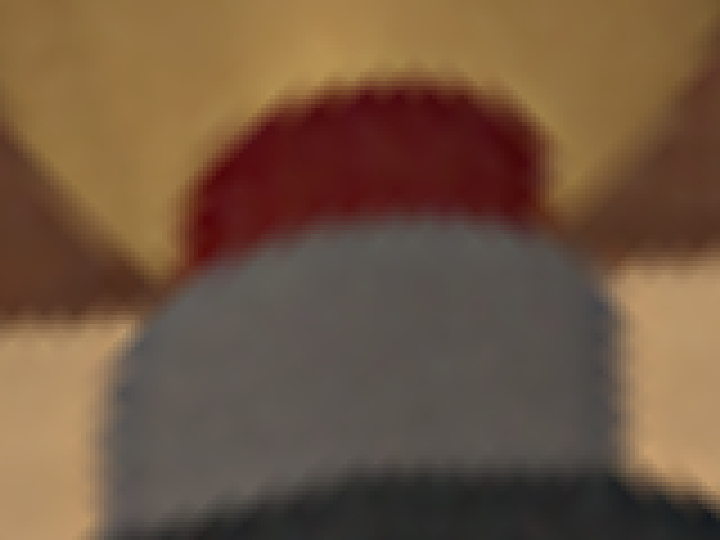

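View pics/s17.png

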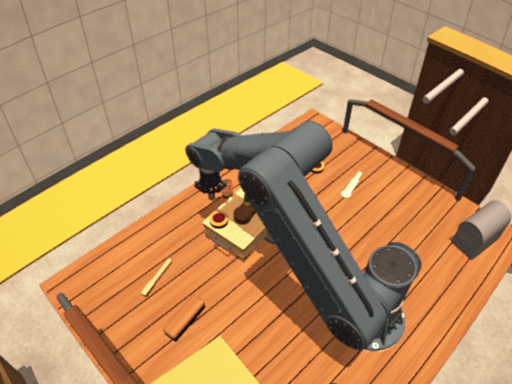

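Run:
```python
import cv2,numpy as np
a=cv2.imread("pics/top0.png");b=cv2.imread("pics/t17.png")
c=[cv2.resize(x[130:230,190:310],None,fx=3.2,fy=3.2,interpolation=cv2.INTER_CUBIC) for x in(a,b)]
cv2.imwrite("pics/tt.png",np.hstack(c))
```

```text
(no output)
```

View pics/tt.png

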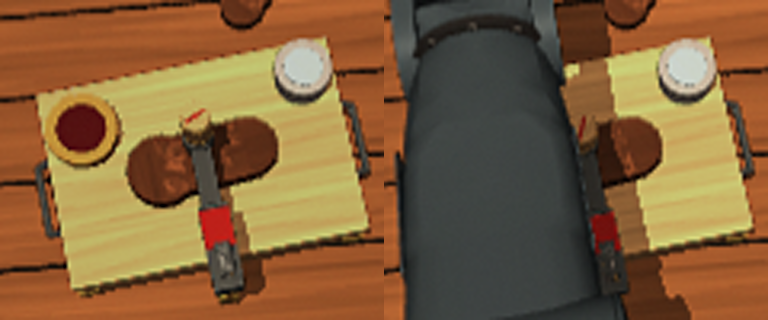

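Request:
{"op": "send_rows", "data": {
  "moves": [
    {"delta_pos": [0, 0, -5.0], "spin": 0, "claw": -1},
    {"delta_pos": [0, 0, -5.0], "spin": 0, "claw": -1},
    {"delta_pos": [0, 0, 0], "spin": 0, "claw": -1},
    {"delta_pos": [0, 0, 0], "spin": 0, "claw": -1}
  ]
}}

```text
clock: 39.9
ee_pos: [721.1, 98.3, 303.7]
tool_rot: [-2.947, 1.086, -0.002]
wrist_force: [-0.4, -0.0, -0.3]
grip_width: -0.0
```

Run:
```python
from h import *
im=camera("wrist"); cv2.imwrite("pics/w18.png",im)
o=robot.observe(); print(o["clock"],o["ee_pos"],o["wrist_force"])
print(robot.hand_in())
```

```text
39.95 [720.89260259  98.31872866 302.69349492] [-0.11087794  0.99457918 -0.44219636]
the job is handed in; nothing more can be done
None
```

View pics/w18.png

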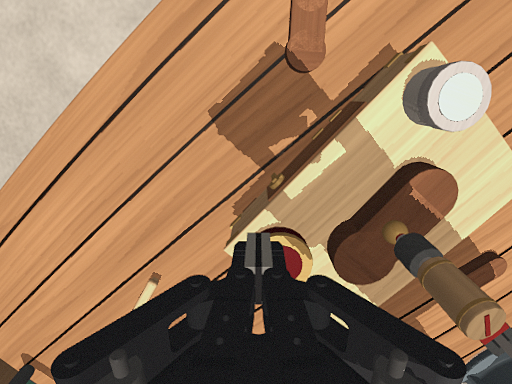

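I clamped the footrest and handed the job in at about 40 s. The final tip force is an estimate of about 19 N, and I could not read it exactly.

**What I did:**
- **Sliding the jaw:** I pushed the jaw down at the thumb rest until it met firm resistance. The wrist read at most about 17 N down with about 13 N sideways, roughly 21 N in total. After letting go, the jaw stayed low, and the handle top had moved about 5 mm towards the bar, which means it had tilted and wedged.
- **Turning the screw:** I turned the handle clockwise about 5.5 rad in four turns, letting go after each. The red mark on the handle kept its angle in the gripper in the two turns where I compared pictures, so the grip did not slip there.

**Last checks:**
- **Gauge:** In the wrist pictures, the visible red rod shortened by about 1.8 to 2.2 mm from just after wedging, which is roughly 9 to 11 N. If the stated 7 mm of loose rod is measured from the top of the ball, the final force is about 20 N. If it is measured where the rod leaves the ball, it is only about 15 N. Adding the measured rise to what the push would normally give makes it about 18 N. All three lie within 14 to 24 N, but the 15 N reading is close to the lower limit.
- **Ball position:** The brass ball appeared to creep about 3 mm in the box's +x as the screw tightened, at the assumed ball height.
- **Footrest:** The end visible in the top view was within about 2 mm of where it started. The other end was hidden by the arm.
- **Bystanders:** The coin tin was unmoved in the top view. I did not compare the other tins, the brushes or the shoehorn with the start; no contact with them was felt. The arm was clear of everything at hand-in.

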